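Clamp the marble price blocks in the vise for stencilling

ROBOT

A 6-joint arm with a two-finger parallel gripper is mounted at the origin on the work surface. World frame = base frame: x ahead of the robot, y to its left, z up, the work surface at z = 0. Lengths are in m, angles in degrees, forces in N, time in s.
With the tool pointing down it reaches from about 0.15 to 0.775 m from the base axis. Payload 6.1 kg.
Tool frame: the origin (TCP) lies on the centre line of the jaws, within the pads' length; the fingertips stand 25 mm ahead of it and the grasp point (between the pads) lies 6 mm ahead of it; z points along the fingers, y is the line along which they close (so a half turn about z gives the same grasp; the last joint's range is limited). The gripper opens to 85 mm and grips with 20 to 120 N. Pads are 22 mm wide; open, the fingers measure 114 mm over their backs; the gripper's body (76 mm by 85 mm) begins 54 mm behind the grasp point. The pads swing forward as they close: fully open they stand 13 mm farther back than shut.
Start: joints at [-65.374, 7.208, -2.269, 80.523, 0, 90], TCP at [0.219, -0.477, 0.256] pointing down, gripper open.
Joint ranges: [-155.77, 155.77], [-54.66, 111.73], [-72.52, 77.12], [-102.08, 115.82], [-83.92, 84.16], [-180, 180]. Speed limits (degrees/s): [136.94, 136.94, 172.46, 180, 180, 180].

INTERFACE

Orientations are given as a 3x3 rotation matrix whose columns are the frame's x, y, z axes.
In Python, from cell import readout, eyes, arm gives the robot as it stands.
- The arm moves only by the tool apply_moves, never from a script. Its argument "series" is a list of rows, each a list of 2 entries, a list of its own where there are three numbers: the shift along the tool's x, y, z in mm, then the turn about the tool's z in rad. In form: [[[x, y, z], yaw], ...]. A call has 1 to 8 rows; each row shifts and turns the commanded pose from where the row before left it, along the tool's axes as they then stand; what a row does not reach is not made up. A row lasts 1/10 s, in which the tool goes at most 50 mm and 8.59 degrees, less where a joint would pass 70% of its speed; a pose out of reach is approached as far as the arm can. A call with a gripper value outside its range is refused whole. "jaw" is the finger opening in mm, from 0 to 85.4, set as the call begins (left out, the last holds). The fingers move at their own pace and stop on an object; "newtons" is the grip in N (left out, the last holds). Time passes only in rows, so rows that do not move let the fingers close. It gives the time, the measured TCP pose, the force, the opening and the grip force at its end, in the units of the state.
- readout.read_state(): the state, without advancing time (a new reading comes with each control period).
- eyes.capture(name): name is "side" or "top"; returns (picture, depth): 480x640x3 uint8, red, green, blue; 480x640 float32, m along the optical axis (not along the pixel's ray), 0 where there is no reading.
- eyes.get_calibration(name): a dict with "fovy" (degrees; the focal length in pixels is half the picture's height over the tangent of half this angle, whatever the lens; pixels are square), "cx", "cy" (the principal point, pixels), "dist_coeffs" ([k1, k2, p1, p2, k3] as OpenCV has them; the pictures are not rectified), "rvec" (rotation vector, rad) and "tvec" (3), from world to camera coordinates, as OpenCV has them. Camera axes: x right, y down, z forward; pixel columns grow to the right and rows downward; lengths in m; the calibration is good to about 2 mm. A picture is of the moment at which its call begins. get_calibration takes no time and is no camera call.
- arm.finish_job(): hands the job in; it is judged then, once.
The state is a dict: "time_s": time; "q": joint angles; "qd": joint speeds; "joint_torque": joint torques, N m; "ee_pos": TCP position; "tcp_rot": TCP orientation; "wrist_force": force on the tool from outside, world axes, zero at the start; "moment": the same for the moment, N m; "gripper_width": finger opening in m; "gripper_force": force on a finger pad.
Only numpy, scipy, OpenCV 4.12 (cv2) and the standard library are available. Lean on these libraries where they do the work, as an engineer would, in place of code of your own. Each camera call takes 0.05 s, during which the arm holds its last target. There are 200 camera calls.

TASK

Get the next batch of marble price blocks ready for stencilling: take the two striped finished blocks out of the vise and lay them flat in the wooden tray, then set every plain block side by side across the vise bed, flat on the bed and with their ends even with the jaws, opening the vise first if the row needs more room. Crank the vise shut until the whole row is held tight against the fixed jaw; only then lay the aluminium stencil lengthwise over the row, covering every block, press it down firmly so that it sits level, and leave it there. Do not disturb the jars, the mug or the brush on the counter.

Things in the scene. Friction and masses are not known exactly. Their poses are not given: they have to be found in the camera images.
- vise: Grey machine vise on an oak board (250 x 110 mm, 27 high), fixed. Origin on the counter under its middle; x runs along the screw from the crank (-x end, near the robot) to the fixed jaw, y along the jaws, z up. Flat bed 60 wide, top at z = 85 mm. Fixed jaw: face at x = +75 looking to -x, 60 wide, top at z = 105, 35 thick. Screw axis at y = 0, z = 66; the crank turns in place at x = -126 to -210.
- jaw: The moving jaw, 60 wide, 20 high above the bed, 36 thick. Origin on its clamping face (which looks to +x of the vise), at y = 0 and bed height. The jaw slides along vise x.
- jaw_slide (a joint): Opening of the vise mouth in m: distance between the two jaw faces, 0 shut, 0.132 fully open. Driven by the crank, 15 mm a turn. It starts between 0.105 and 0.128.
- crank (a joint): Crank angle in rad, 0 at mouth shut, growing as the vise opens, up to 55.3 (mouth = 0.015 m x angle / 2 pi). Clockwise seen from the crank end closes it. At value a the sleeve lies at y = 42 sin(a), z = 66 + 42 cos(a) mm in the vise frame. The screw is stiff (4 N at the sleeve) and stays where it is left; 3 to 5 N more at the sleeve clamps a row with 40 N or more.
- crank_grip (a point): Point on the axis of the crank's black sleeve, a freely spinning round grip 19 mm across and 68 long, parallel to the screw and 42 mm off its axis. The point is at vise x = -186; the sleeve runs from x = -142 to -210, the steel crank arm is at -127 to -138. It goes round a circle of 42 mm radius, 24 to 108 mm above the counter.
- blank0: Plain white marble price block, a square bar 26 x 26 x 68 mm, 125 g, any long face may lie down; origin at its centre, long axis y. Two to four of the four are present (None if absent). It starts lying on the counter to the robot's left of the vise.
- blank1: Plain white marble price block, a square bar 26 x 26 x 68 mm, 125 g, any long face may lie down; origin at its centre, long axis y. Two to four of the four are present (None if absent). It starts lying on the counter to the robot's left of the vise.
- blank2: Plain white marble price block, a square bar 26 x 26 x 68 mm, 125 g, any long face may lie down; origin at its centre, long axis y. Two to four of the four are present (None if absent). It starts lying on the counter to the robot's left of the vise.
- blank3: Plain white marble price block, a square bar 26 x 26 x 68 mm, 125 g, any long face may lie down; origin at its centre, long axis y. Two to four of the four are present (None if absent). It starts lying on the counter to the robot's left of the vise.
- done0: Finished marble block of the same size (26 x 26 x 68 mm, origin at its centre, long axis y) with two grey stripes round it. It starts lying loose on the bed of the open vise.
- done1: Finished marble block of the same size (26 x 26 x 68 mm, origin at its centre, long axis y) with two grey stripes round it. It starts lying loose on the bed of the open vise.
- stencil: Aluminium stencil: plate 140 x 58 mm, 4 thick, with two long slots (124 x 8), both long edges folded up to 16 mm high, about 110 g; origin at the centre of its underside, x along its length, z up. The solid rib between the slots is 20 wide, to press on. It starts flat on the counter right of the vise. On the row its underside is 111 mm above the counter.
- tray: Dark wooden tray for finished blocks, fixed, 120 (x) x 170 (y) mm, 22 high, walls and floor 6 mm thick; origin at the centre of its underside. To the robot's right.
- jam: Jam jar, 58 mm across and 85 high, origin at its underside; leave it alone.
- cup: White mug, 72 mm across and 65 high, origin at its underside; leave it alone.
- brush: Brush lying on the counter, 150 long; leave it alone.
- sugar: Glass sugar jar, 60 mm across and 130 high, origin at its underside; leave it alone.
There are look-alikes about, which are no part of the job. Leave any turquoise look-alike of the stencil alone.

How it is judged:
By the outcome, as a careful person would: the job done as asked, in the order asked, and still so for the second after the job is handed in, with the robot touching nothing.
Of blank0, blank1, blank2, blank3 only 2 to 4 are there at a start; the rules pass over those that are not, and their reading is None.
At some moment in a run one of blank0, blank1, blank2, blank3, done0, done1 may be knocked a few centimetres aside while the robot is not near it.
Once in a run the grip may slacken for a moment while it holds something.
It also fails if it takes over 208 s, if anything falls off the work surface, if the arm or the gripper's body presses on something with over 40 N, if the wrist force passes 120 N, or if a joint passes its speed limit or range.

## Working session

There is one attempt and no reset: what is moved stays moved. The work goes in short steps, Python scripts to look and compute and a tool call to move; the robot and the scene stay as the last step left them, time stands still between calls to the robot, and variables do not carry over. Pictures are saved under pics/ and viewed, at most 14 in all, crops included, and the job is handed in when it is done.

Besides the shell and the picture viewer there is one more tool, called after "Call:" by a JSON object that holds its "method" and its "body", one argument or row to a line. apply_moves: Moves the arm, as the interface text tells. Its arguments: {"type":"object","properties":{"series":{"type":"array","items":{"type":"array"}},"jaw":{"type":"number"},"newtons":{"type":"number"}},"required":["series"]}

```bash
ls; mkdir -p pics
cat > h.py <<'E'
import numpy as np, cv2
from cell import readout, eyes, arm
def cal(n):
    c=eyes.get_calibration(n); f=240/np.tan(np.radians(c["fovy"])/2)
    K=np.array([[f,0,c["cx"]],[0,f,c["cy"]],[0,0,1.]]); R=cv2.Rodrigues(np.array(c["rvec"],float))[0]
    return K,np.array(c["dist_coeffs"],float),R,np.array(c["tvec"],float).ravel()
def plane(n,uv,z):
    "pixels to world points on plane z"
    K,d,R,t=cal(n); p=cv2.undistortPoints(np.array(uv,float).reshape(-1,1,2),K,d)[:,0]
    D=np.c_[p,np.ones(len(p))]@R; o=-R.T@t
    return o+D*((z-o[2])/D[:,2])[:,None]
def cloud(n,dep):
    K,d,R,t=cal(n); v,u=np.mgrid[0:480,0:640]
    p=cv2.undistortPoints(np.c_[u.ravel(),v.ravel()].astype(float).reshape(-1,1,2),K,d)[:,0]
    return ((np.c_[p,np.ones(len(p))]*dep.reshape(-1,1)-t)@R).reshape(480,640,3)
def proj(n,P):
    K,d,R,t=cal(n); return cv2.projectPoints(np.array(P,float).reshape(-1,1,3),cv2.Rodrigues(R)[0],t,K,d)[0][:,0]
def snap(n,name=None):
    im,dep=eyes.capture(n)
    if name: cv2.imwrite("pics/%s.png"%name,im[...,::-1]); np.savez("pics/%s.npz"%name,im=im,dep=dep)
    return im,dep
E
python3 - <<'E'
from h import *
snap("top","t0"); snap("side","s0")
for n in("top","side"):
    K,d,R,t=cal(n); print(n,K[0,0],-R.T@t,R[2])
s=readout.read_state(); print(s)
E
```

```text
pics
top 514.5511171187953 [ 0.26990195 -0.00341138  1.29176533] [ 0.22562884 -0.00565532 -0.97419692]
side 452.7473588293857 [0.24077116 0.78458546 0.57977519] [ 0.2970895  -0.82210778 -0.48567132]
{'time_s': 0.1, 'q': array([-6.53741205e+01,  7.23695945e+00, -2.31958147e+00,  8.05245999e+01,
       -9.56134220e-05,  8.99984987e+01]), 'qd': array([-0.13322529, -0.07963837,  0.16945035,  0.03005474, -0.06008403,
        0.07823516]), 'joint_torque': array([ 1.10620484e-03, -4.36905813e+01,  3.53604913e+01,  1.37279902e-02,
        1.69128034e-04,  9.30189685e-06]), 'ee_pos': array([ 0.21862376, -0.4769475 ,  0.25562243]), 'tcp_rot': array([[ 9.09037069e-01,  4.16714838e-01, -5.91624568e-04],
       [ 4.16715258e-01, -9.09036159e-01,  1.28667476e-03],
       [-1.63165899e-06, -1.41617404e-03, -9.99998997e-01]]), 'wrist_force': array([-0.07501352, -0.03607179, -0.21422674]), 'moment': array([ 0.01625597, -0.03408921,  0.00915004]), 'gripper_force': 0.0, 'gripper_width': 0.08554781068600038}
```

View pics/t0.png

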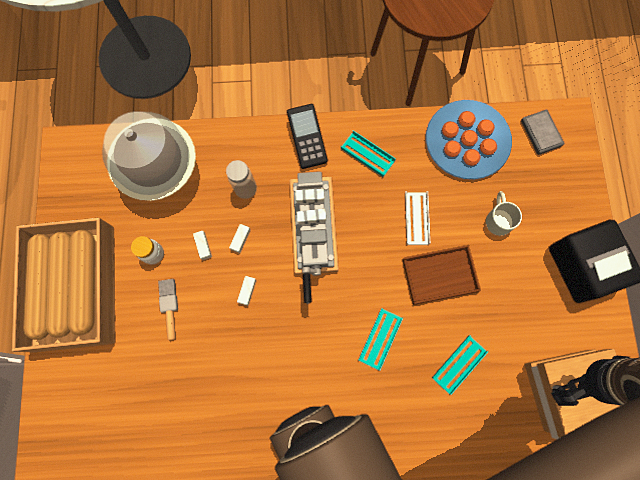

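View pics/s0.png

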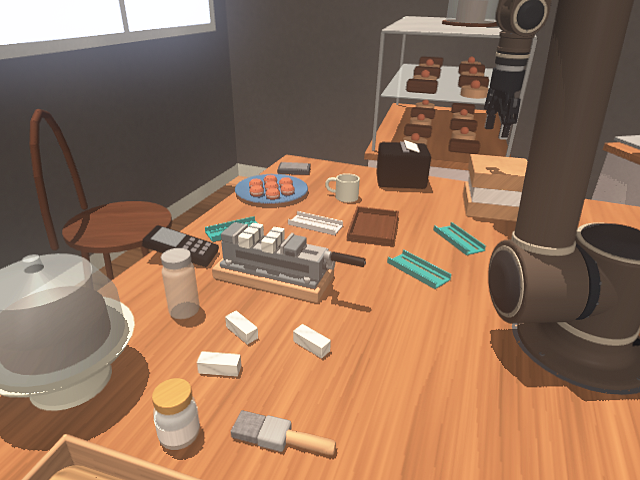

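The top view shows three blanks at (202,245), (240,238) and (246,291), and the striped blocks at (311,195) and (311,215). The stencil is at (417,218), the tray at (441,275) and the crank sleeve at (307,288). The side view shows the same layout.

```bash
cat > m.py <<'E'
from h import *
def rects(n,mask,z,amin=60):
    out=[]
    for c in cv2.findContours(mask.astype(np.uint8),cv2.RETR_EXTERNAL,cv2.CHAIN_APPROX_NONE)[0]:
        if cv2.contourArea(c)<amin: continue
        m=np.zeros(mask.shape,np.uint8); cv2.drawContours(m,[c],-1,1,-1)
        P=plane(n,np.argwhere(m)[:,::-1],z)[:,:2]
        (cx,cy),(w,h),a=cv2.minAreaRect((P*1000).astype(np.float32))
        if w<h: w,h,a=h,w,a+90
        out.append((c[:,0].mean(0).round(0),round(cx,1),round(cy,1),round(w,1),round(h,1),round((a+90)%180-90,1)))
    return out
E
python3 - <<'E'
from m import *
d=np.load("pics/t0.npz");im,dep=d["im"].astype(int),d["dep"];C=cloud("top",dep)
hsv=cv2.cvtColor(d["im"],cv2.COLOR_RGB2HSV)
white=(hsv[...,1]<60)&(hsv[...,2]>170)
x,y,z=C[...,0],C[...,1],C[...,2]
wk=np.zeros((480,640),bool); wk[150:330,180:520]=1
for nm,zz,sel in (("blank",.026,(np.arange(640)<270)[None]),("done",.111,((np.arange(640)>280)&(np.arange(640)<340))[None]),("stencil",.016,((np.arange(640)>390)&(np.arange(640)<440))[None])):
    for r in rects("top",white&wk&sel,zz): print(nm,r)
ds=np.load("pics/s0.npz");Cs=cloud("side",ds["dep"])
for nm,(u,v) in dict(b1=(202,245),b2=(240,238),b3=(246,291),d1=(311,195),d2=(311,214),rib=(417,218),tray=(441,275),fix=(311,181),jaw=(313,237),sleeve=(307,290),sl2=(307,299),sl3=(305,280),board=(330,255)).items(): print(nm,C[v,u].round(4))
for nm,(u,v) in dict(b1=(220,358),b2=(241,322),b3=(311,335),d1=(254,233),d2=(271,238),fix=(236,230),jaw=(294,243),sleeve=(350,259),counter=(420,330)).items(): print("side",nm,Cs[v,u].round(4))
# vise geometry: board pixels by height 20-34mm
m=(z>.02)&(z<.034)&(abs(y)<.12)&(x>.3)&(x<.8)&wk
print("board",rects("top",m,.027,100))
m=(z>.09)&(z<.125)&(abs(y)<.12)&(x>.3)&(x<.8)
P=C[m]; print("hi",P.min(0),P.max(0))
m=(z>.015)&(z<.03)&(y<-.2)&(y>-.5)&(x>.3)&(x<.6)&wk&(np.arange(640)>390)[None]
print("tray/st",rects("top",m,.020,40))
E
```

```text
blank (array([246., 290.]), 462.9, 203.8, 67.9, 26.5, -18.5)
blank (array([201., 244.]), 586.3, 314.3, 66.8, 26.6, 15.9)
blank (array([239., 237.]), 598.2, 219.0, 67.6, 26.7, -25.4)
blank (array([237., 170.]), 778.7, 221.0, 53.2, 52.4, -1.1)
blank (array([188., 167.]), 792.2, 348.7, 103.7, 22.2, -15.0)
done (array([313., 236.]), 570.7, 28.6, 53.4, 25.7, -89.3)
done (array([298., 193.]), 679.5, 59.7, 33.3, 19.4, -2.5)
done (array([317., 223.]), 600.1, 25.6, 194.6, 78.6, 0.1)
done (array([311., 179.]), 713.7, 24.9, 68.4, 32.4, -89.0)
stencil (array([417., 217.]), 627.9, -239.4, 141.8, 58.5, -3.2)
b1 [0.5834 0.3123 0.0255]
b2 [0.596  0.216  0.0263]
b3 [0.4599 0.2032 0.0262]
d1 [0.6718 0.0286 0.1096]
d2 [0.6235 0.0308 0.1116]
rib [ 0.6292 -0.2405  0.0039]
tray [ 0.4766 -0.2873  0.0027]
fix [0.7099 0.0271 0.103 ]
jaw [0.5689 0.029  0.1028]
sleeve [0.441  0.0484 0.1146]
sl2 [0.4211 0.0496 0.1082]
sl3 [0.4656 0.0523 0.1081]
board [ 0.5346 -0.0093  0.0475]
side b1 [0.5863 0.3123 0.0272]
side b2 [0.6013 0.2158 0.0245]
side b3 [0.4672 0.2001 0.0247]
side d1 [0.6658 0.0352 0.1083]
side d2 [0.6189 0.0481 0.113 ]
side fix [0.7096 0.0354 0.1064]
side jaw [0.5725 0.0348 0.1043]
side sleeve [0.4445 0.0523 0.1061]
side counter [ 0.2882  0.0812 -0.0006]
board [(array([294., 226.]), 623.2, 74.4, 247.4, 21.5, 0.7), (array([332., 227.]), 623.6, -13.2, 251.1, 42.4, -3.4), (array([313., 162.]), 791.3, 21.9, 75.8, 23.6, -85.7)]
hi [ 0.41242406 -0.00459158  0.09017401] [0.73704437 0.06516652 0.1192828 ]
tray/st [(array([442., 274.]), 477.2, -285.2, 170.1, 120.1, -81.9)]
```

Run:
```python
from h import *
im=cv2.imread("pics/t0.png")[150:330,270:510]; cv2.imwrite("pics/t0c.png",cv2.resize(im,(800,600),interpolation=cv2.INTER_CUBIC))
```

```text
(no output)
```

View pics/t0c.png

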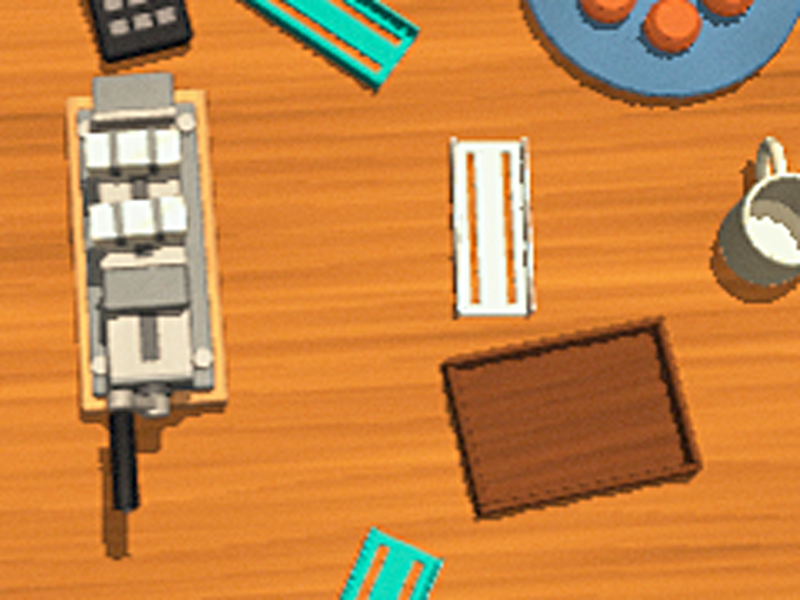

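The crop shows the vise nearly square to the view. Its fixed jaw is at (133,95), the striped blocks at (133,150) and (138,218), and the moving jaw at (146,288). Its black crank sleeve at (122,455) is near the top of its circle. The plain stencil is at (490,228).

```bash
cat > v.py <<'E'
from m import *
def quad(n,mask,z,near):
    "rect of the component nearest a pixel"
    k,lab,st,ce=cv2.connectedComponentsWithStats(mask.astype(np.uint8)); 
    i=1+np.argmin(np.hypot(*(ce[1:]-near).T)+1e3*(st[1:,4]<60)); return rects(n,lab==i,z,20)
if __name__=="__main__":
    d=np.load("pics/t0.npz");im=d["im"];C=cloud("top",cv2.medianBlur(d["dep"],3));x,y,z=C[...,0],C[...,1],C[...,2]
    reg=(abs(y-.028)<.09)&(x>.48)&(x<.76)
    L=[];Rr=[]
    for v in range(180,275):
        u=np.where(reg[v]&(z[v]>.014)&(z[v]<.04))[0]
        if len(u)>3: 
            L.append(plane("top",[[u[0]-.5,v]],.027)[0]); Rr.append(plane("top",[[u[-1]+.5,v]],.027)[0])
    for E in(L,Rr):
        E=np.array(E); 
        for _ in range(3):
            p=np.polyfit(E[:,0],E[:,1],1); r=E[:,1]-np.polyval(p,E[:,0]); E=E[abs(r)<max(2*abs(r).mean(),.001)]
        print("edge y at .62",np.polyval(p,.62),"deg",np.degrees(np.arctan(p[0])),len(E))
    for nm,lo,hi,near,zz in (("fix",.099,.1075,(311,181),.105),("jaw",.099,.1075,(313,237),.105),("d1",.1078,.116,(311,195),.111),("d2",.1078,.116,(311,215),.111)):
        print(nm,quad("top",reg&(z>lo)&(z<hi),zz,near))
    hsv=cv2.cvtColor(im,cv2.COLOR_RGB2HSV)
    w=(hsv[...,2]>215)&(hsv[...,1]<40)
    blk=(hsv[...,2]<60)&reg.__class__(reg.shape) if 0 else (im.max(2)<50)
    m=np.zeros_like(w); m[270:306,295:320]=1
    print("sleeve",rects("top",blk&m,.11,20))
    sub=hsv[184:226,290:332,2]; 
    for r in sub[::2,::2]: print(" ".join("%3d"%q for q in r))
E
python3 v.py
```

```text
edge y at .62 0.08278959682005085 deg 0.8956119970444774 82
edge y at .62 -0.026902139211197232 deg 0.8207507941689067 90
fix [(array([310., 179.]), 714.7, 29.2, 58.7, 36.0, 87.6)]
jaw [(array([314., 234.]), 575.0, 26.5, 60.7, 37.1, -88.3)]
d1 [(array([309., 194.]), 674.3, 32.1, 66.3, 27.0, -89.3)]
d2 [(array([311., 215.]), 622.0, 30.0, 67.1, 26.7, -87.3)]
sleeve [(array([307., 289.]), 447.8, 49.5, 67.7, 16.2, -2.5)]
233 233 169 170 206 239 241 245 251 252 254 255 247 231 208 193 170 204 235 181 255
221 226 179 204 114 123 107  90  96  77  73  67  63  69  67  69 120 246 240 203 255
211 234 237 204  95  88  86  92  98 108 102 105 133 134 131 144 211 227 255 160 253
201 239 224 255 255 255 222 165 255 255 255 255 185 205 255 254 255 129 114 148 255
193 255 125 246 251 253 223 160 255 250 250 253 193 180 254 250 255 173 178 151 255
190 255 142 252 250 251 234 156 251 249 249 253 193 183 254 249 255 161 176 157 255
186 255 134 243 250 250 238 161 253 249 250 250 200 168 255 250 254 189 171 159 245
222 255 126 240 254 254 243 175 255 255 255 255 241 178 255 255 236 171 179 163 245
198 255
[... 384 characters left out ...]
 236 236 215 190 176 181 228
176 254 230  80  66 194 235 211 223 248 255 255 248 165 233 252 252 242 170 176 199
182 252 225 168 255 254 255 163 200 253 249 250 251 167 222 251 250 254 168 177 193
175 251 229 103 255 250 254 173 197 253 249 249 255 166 202 252 249 255 166 175 157
174 250 226 148 255 249 253 194 184 255 250 250 252 182 199 253 249 255 150 176 178
178 241 227 158 255 249 252 200 166 255 252 252 255 202 194 255 255 255 168 180 159
169 236 225 163 255 255 255 253 170 221 172 160 165 115  60 117 108 114 157 180 152
171 230 246 168 143 117 108  82  43 110 126 133 114 101  75 111 118  99 180 179 157
203 220 247 130  99 103 125 120 118 117  75  53  48  93 192 243 242 231 166 175 163
```

Call:
{"method": "apply_moves", "body": {
  "series": [
    [[0, 0, 0], 0.138],
    [[0, 0, 0], 0.138],
    [[0, 0, 0], 0.138],
    [[0, 0, 0], 0]
  ],
  "jaw": 85,
  "newtons": 40
}}

```text
time_s: 0.5
ee_pos: [0.2187, -0.4771, 0.2559]
tcp_rot: [[1.0, 0.015, -0.0], [0.015, -1.0, 0.001], [-0.0, -0.001, -1.0]]
wrist_force: [0.4, -0.2, 0.2]
gripper_width: 0.0851
gripper_force: 0.0
```

Call:
{"method": "apply_moves", "body": {
  "series": [
    [[25.7, -31.3, 0], 0],
    [[25.7, -31.3, 0], 0],
    [[25.7, -31.3, 0], 0],
    [[25.7, -31.3, 0], 0],
    [[25.7, -31.3, 0], 0],
    [[25.7, -31.3, 0], 0],
    [[25.7, -31.3, 0], 0],
    [[25.7, -31.3, 0], 0]
  ]
}}

```text
time_s: 1.3
ee_pos: [0.4211, -0.2221, 0.2562]
tcp_rot: [[1.0, 0.02, 0.0], [0.02, -1.0, -0.0], [0.0, 0.0, -1.0]]
wrist_force: [0.3, -0.9, 0.0]
gripper_width: 0.0853
gripper_force: 0.0
```

Call:
{"method": "apply_moves", "body": {
  "series": [
    [[25.7, -31.3, 0], 0],
    [[25.7, -31.3, 0], 0],
    [[25.7, -31.3, 0], 0],
    [[25.7, -31.3, 0], 0],
    [[25.7, -31.3, 0], 0],
    [[25.7, -31.3, 0], 0],
    [[25.7, -31.3, 0], 0],
    [[25.7, -31.3, 0], 0]
  ]
}}

```text
time_s: 2.1
ee_pos: [0.623, 0.0232, 0.256]
tcp_rot: [[0.999, 0.037, -0.001], [0.037, -0.999, 0.007], [-0.0, -0.007, -1.0]]
wrist_force: [0.5, -0.7, 0.2]
gripper_width: 0.0846
gripper_force: 0.0
```

Call:
{"method": "apply_moves", "body": {
  "series": [
    [[0, 0, 30], 0],
    [[0, 0, 30], 0],
    [[0, 0, 0], 0],
    [[0, 0, 0], 0]
  ]
}}

```text
time_s: 2.5
ee_pos: [0.6218, 0.0213, 0.1962]
tcp_rot: [[0.999, 0.033, -0.002], [0.033, -0.999, 0.007], [-0.002, -0.007, -1.0]]
wrist_force: [-0.4, -0.0, 0.6]
gripper_width: 0.0849
gripper_force: 0.0
```

```bash
cat > g.py <<'E'
import sys,numpy as np
from cell import readout
def go(x,y,z,psi):
    s=readout.read_state(); R=np.array(s["tcp_rot"]); p=np.array(s["ee_pos"])*1000
    a=np.arctan2(R[1,0],R[0,0]); t=np.radians(psi)
    d=np.array([x,y,z])-p; c,n=np.cos(t),np.sin(t)
    print("t",round(s["time_s"],2),"p",p.round(1),"psi",np.degrees(a).round(2),"tilt",np.degrees(R[:2,2]).round(2),"F",s["wrist_force"].round(1),"w",round(s["gripper_width"]*1e3,1))
    print("yaw first",round(a-t,4),"then shift",np.round([d[0]*c+d[1]*n,d[0]*n-d[1]*c,-d[2]],1),"len",np.linalg.norm(d).round(0))
if __name__=="__main__": go(*map(float,sys.argv[1:]))
E
python3 g.py 622 30 104 0.86
```

```text
t 2.5 p [621.8  21.3 196.2] psi 1.91 tilt [-0.11  0.4 ] F [-0.4 -0.   0.6] w 84.9
yaw first 0.0183 then shift [ 0.3 -8.7 92.2] len 93.0
```

Call:
{"method": "apply_moves", "body": {
  "series": [
    [[0, -8.7, 18], 0.018],
    [[0, 0, 20], 0],
    [[0, 0, 20], 0],
    [[0, 0, 20], 0],
    [[0, 0, 20], 0],
    [[0, 0, 0], 0]
  ]
}}

```text
time_s: 3.1
ee_pos: [0.6216, 0.0216, 0.0979]
tcp_rot: [[1.0, 0.03, -0.002], [0.03, -0.999, 0.014], [-0.002, -0.014, -1.0]]
wrist_force: [-0.2, -0.2, 0.3]
gripper_width: 0.085
gripper_force: 0.0
```

Call:
{"method": "apply_moves", "body": {
  "series": [
    [[0, 0, 0], 0],
    [[0, 0, 0], 0],
    [[0, 0, 0], 0],
    [[0, 0, 0], 0],
    [[0, 0, 0], 0],
    [[0, 0, 0], 0]
  ],
  "jaw": 55
}}

```text
time_s: 3.7
ee_pos: [0.6235, 0.0219, 0.101]
tcp_rot: [[1.0, 0.03, 0.003], [0.03, -0.999, 0.014], [0.004, -0.014, -1.0]]
wrist_force: [-0.2, 1.1, 6.2]
gripper_width: 0.0677
gripper_force: 46.5
```

Call:
{"method": "apply_moves", "body": {
  "series": [
    [[0, 0, -15], 0],
    [[0, 0, -25], 0],
    [[0, 0, -25], 0],
    [[0, 0, -20], 0],
    [[0, 0, 0], 0]
  ]
}}

```text
time_s: 4.2
ee_pos: [0.6239, 0.0207, 0.1873]
tcp_rot: [[1.0, 0.03, 0.006], [0.029, -0.999, 0.014], [0.006, -0.014, -1.0]]
wrist_force: [0.4, -0.3, -1.4]
gripper_width: 0.0675
gripper_force: 45.7
```

```bash
python3 g.py 453 -282 180 8
```

```text
t 4.2 p [623.9  20.7 187.3] psi 1.69 tilt [0.32 0.81] F [ 0.4 -0.3 -1.4] w 67.5
yaw first -0.1101 then shift [-211.4  276.     7.3] len 348.0
```

```bash
python3 -c "
from cell import readout
s=readout.read_state();print(s['q'].round(2),s['qd'].round(2),s['joint_torque'].round(2))"
```

```text
[  1.55  18.14   2.8   74.32   0.8  179.86] [ 0.05  1.45 -3.84 -2.91  0.04  0.18] [-1.000e-02 -5.554e+01  3.540e+01  8.100e-01  5.000e-02 -0.000e+00]
```

Call:
{"method": "apply_moves", "body": {
  "series": [
    [[0, 8, 0], 0],
    [[0, 0, 0], 0],
    [[0, 0, 0], 0]
  ]
}}

```text
time_s: 4.5
ee_pos: [0.6218, 0.0123, 0.1817]
tcp_rot: [[1.0, 0.029, -0.003], [0.029, -0.999, 0.014], [-0.003, -0.014, -1.0]]
wrist_force: [0.5, -0.2, -1.1]
gripper_width: 0.0674
gripper_force: 45.7
```

```bash
python3 -c "
from cell import readout
s=readout.read_state();print(s['q'].round(2),s['qd'].round(2),s['ee_pos'],s['tcp_rot'][:,2])"
```

```text
[  0.78  18.36   2.4   74.2    0.81 179.13] [ 0.31 -0.04  0.31  0.16  0.09  0.05] [0.6218344  0.0123269  0.18172858] [-0.00304284  0.01406384 -0.99989647]
```

Call:
{"method": "apply_moves", "body": {
  "series": [
    [[0, 0, 0], -0.055],
    [[0, 0, 0], -0.055],
    [[0, 0, 0], 0]
  ]
}}

```text
time_s: 4.8
ee_pos: [0.6221, 0.0128, 0.1822]
tcp_rot: [[0.99, 0.139, -0.002], [0.139, -0.99, 0.014], [-0.0, -0.014, -1.0]]
wrist_force: [-0.5, -0.1, -1.4]
gripper_width: 0.067
gripper_force: 45.6
```

```bash
python3 g.py 504 -281 150 8.1
```

```text
t 4.8 p [622.1  12.8 182.2] psi 8.0 tilt [-0.13  0.81] F [-0.5 -0.1 -1.4] w 67.0
yaw first -0.0018 then shift [-158.3  274.2   32.2] len 318.0
```

```bash
python3 - <<'E'
s=open("g.py").read()
s=s.replace("c,n=np.cos(t),np.sin(t)","w=(a-t+np.pi)%(2*np.pi)-np.pi; c,n=np.cos(w),np.sin(w); Rn=R@np.array([[c,-n,0],[n,c,0],[0,0,1]])")
s=s.replace("round(a-t,4)","round(w,4)").replace("np.round([d[0]*c+d[1]*n,d[0]*n-d[1]*c,-d[2]],1)","np.round(Rn.T@d,1)")
open("g.py","w").write(s)
E
python3 g.py 504 -281 150 8.1
```

```text
t 4.8 p [622.1  12.8 182.2] psi 8.0 tilt [-0.13  0.81] F [-0.5 -0.1 -1.4] w 67.0
yaw first -0.0018 then shift [-158.3  274.6   28.3] len 318.0
```

Call:
{"method": "apply_moves", "body": {
  "series": [
    [[-20, 34, 4], 0],
    [[-20, 34, 4], 0],
    [[-20, 34, 4], 0],
    [[-20, 34, 4], 0],
    [[-20, 34, 4], 0],
    [[-20, 34, 4], 0],
    [[-20, 34, 4], 0],
    [[-18, 34, 4], 0]
  ]
}}

```text
time_s: 5.6
ee_pos: [0.5027, -0.2793, 0.1466]
tcp_rot: [[0.991, 0.137, -0.001], [0.137, -0.99, 0.014], [0.001, -0.014, -1.0]]
wrist_force: [0.8, -0.2, -1.5]
gripper_width: 0.0677
gripper_force: 45.7
```

Call:
{"method": "apply_moves", "body": {
  "series": [
    [[0, 0, 0], 0],
    [[0, 0, 0], 0]
  ]
}}

```text
time_s: 5.8
ee_pos: [0.5031, -0.2786, 0.1466]
tcp_rot: [[0.991, 0.136, -0.002], [0.136, -0.991, 0.015], [0.001, -0.015, -1.0]]
wrist_force: [0.0, -0.1, -0.9]
gripper_width: 0.0676
gripper_force: 45.7
```

```bash
python3 g.py 504 -281 28 8.1
```

```text
t 5.8 p [ 503.1 -278.6  146.6] psi 7.82 tilt [-0.09  0.86] F [ 0.  -0.1 -0.9] w 67.6
yaw first -0.0049 then shift [  0.4   4.3 118.5] len 119.0
```

Call:
{"method": "apply_moves", "body": {
  "series": [
    [[0, 4, 24], 0],
    [[0, 0, 26], 0],
    [[0, 0, 26], 0],
    [[0, 0, 24], 0],
    [[0, 0, 12], 0],
    [[0, 0, 6], 0],
    [[0, 0, 4], 0],
    [[0, 0, 0], 0]
  ]
}}

```text
time_s: 6.6
ee_pos: [0.5047, -0.2802, 0.0256]
tcp_rot: [[0.99, 0.139, -0.0], [0.139, -0.99, 0.014], [0.002, -0.014, -1.0]]
wrist_force: [-0.3, 0.5, -1.4]
gripper_width: 0.0677
gripper_force: 45.7
```

Call:
{"method": "apply_moves", "body": {
  "series": [
    [[0, 0, 0], 0],
    [[0, 0, 0], 0],
    [[0, 0, 0], 0]
  ],
  "jaw": 85
}}

```text
time_s: 6.9
ee_pos: [0.5047, -0.2807, 0.026]
tcp_rot: [[0.99, 0.139, 0.001], [0.139, -0.99, 0.013], [0.003, -0.013, -1.0]]
wrist_force: [0.2, -0.3, -0.1]
gripper_width: 0.0852
gripper_force: 0.0
```

Call:
{"method": "apply_moves", "body": {
  "series": [
    [[0, 0, -20], 0],
    [[0, 0, -30], 0],
    [[0, 0, -40], 0],
    [[0, 0, -40], 0],
    [[0, 0, -30], 0],
    [[0, 0, 0], 0]
  ]
}}

```text
time_s: 7.5
ee_pos: [0.5063, -0.2838, 0.1908]
tcp_rot: [[0.99, 0.139, 0.007], [0.139, -0.99, 0.01], [0.008, -0.009, -1.0]]
wrist_force: [0.5, -0.1, -0.6]
gripper_width: 0.0852
gripper_force: 0.0
```

Call:
{"method": "apply_moves", "body": {
  "series": [
    [[0, 0, 0], -0.144],
    [[0, 0, 0], -0.144],
    [[0, 0, 0], -0.144],
    [[0, 0, 0], -0.144],
    [[0, 0, 0], -0.144],
    [[0, 0, 0], -0.144],
    [[0, 0, 0], -0.144],
    [[0, 0, 0], -0.144]
  ]
}}

```text
time_s: 8.3
ee_pos: [0.5041, -0.2825, 0.1844]
tcp_rot: [[0.27, 0.963, -0.001], [0.963, -0.27, 0.015], [0.014, -0.005, -1.0]]
wrist_force: [-0.5, 0.0, -0.8]
gripper_width: 0.0847
gripper_force: 0.0
```

Call:
{"method": "apply_moves", "body": {
  "series": [
    [[0, 0, 0], -0.144],
    [[0, 0, 0], -0.144],
    [[0, 0, 0], -0.144],
    [[0, 0, 0], -0.144],
    [[0, 0, 0], -0.144],
    [[0, 0, 0], -0.144],
    [[0, 0, 0], -0.144],
    [[0, 0, 0], -0.144]
  ]
}}

```text
time_s: 9.1
ee_pos: [0.5041, -0.2825, 0.1844]
tcp_rot: [[-0.77, 0.638, -0.001], [0.638, 0.77, 0.014], [0.01, 0.01, -1.0]]
wrist_force: [-0.5, -0.9, 0.0]
gripper_width: 0.0851
gripper_force: 0.0
```

Call:
{"method": "apply_moves", "body": {
  "series": [
    [[0, 0, 0], -0.144],
    [[0, 0, 0], -0.144],
    [[0, 0, 0], -0.144],
    [[0, 0, 0], -0.144],
    [[0, 0, 0], -0.137],
    [[0, 0, 0], 0],
    [[0, 0, 0], 0]
  ]
}}

```text
time_s: 9.8
ee_pos: [0.5042, -0.2825, 0.1847]
tcp_rot: [[-1.0, -0.011, -0.001], [-0.011, 1.0, 0.014], [0.001, 0.014, -1.0]]
wrist_force: [-0.3, -1.3, 0.2]
gripper_width: 0.0848
gripper_force: 0.0
```

```bash
python3 g.py 674 31 185 180.86; python3 -c "
from h import *
snap('top','t1')"
```

```text
t 9.8 p [ 504.2 -282.5  184.7] psi -179.34 tilt [-0.07  0.82] F [-0.3 -1.3  0.2] w 84.8
yaw first -0.0035 then shift [-174.5  310.9    4. ] len 357.0
```

View pics/t1.png

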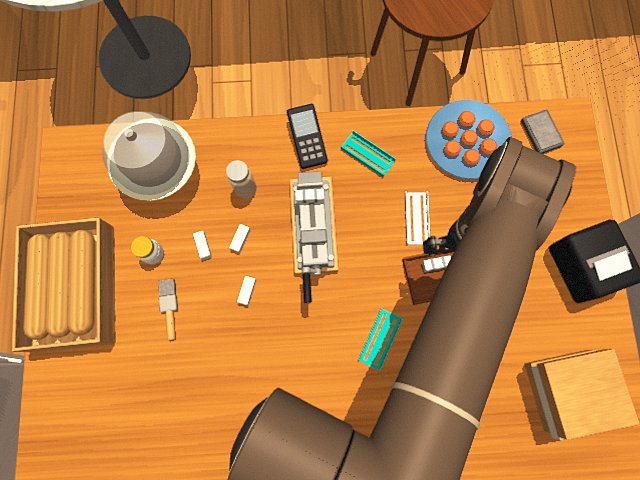

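The done block lies in the tray at (437,264). The second striped block (309,194) and the three blanks have not moved.

Call:
{"method": "apply_moves", "body": {
  "series": [
    [[-19.4, 34.5, 0], 0],
    [[-19.4, 34.5, 0], 0],
    [[-19.4, 34.5, 0], 0],
    [[-19.4, 34.5, 0], 0],
    [[-19.4, 34.5, 0], 0],
    [[-19.4, 34.5, 0], 0],
    [[-19.4, 34.5, 0], 0],
    [[-19.4, 34.5, 0], 0]
  ]
}}

```text
time_s: 10.65
ee_pos: [0.656, -0.0028, 0.1889]
tcp_rot: [[-1.0, -0.013, -0.001], [-0.013, 1.0, 0.014], [0.0, 0.014, -1.0]]
wrist_force: [-0.3, 0.1, -0.7]
gripper_width: 0.085
gripper_force: 0.0
```

Call:
{"method": "apply_moves", "body": {
  "series": [
    [[-19.4, 34.5, 0], 0],
    [[0, 0, 0], 0],
    [[0, 0, 0], 0]
  ]
}}

```text
time_s: 10.95
ee_pos: [0.6744, 0.0313, 0.1887]
tcp_rot: [[-1.0, -0.015, -0.002], [-0.015, 1.0, 0.014], [0.001, 0.014, -1.0]]
wrist_force: [-0.8, -1.0, -0.2]
gripper_width: 0.085
gripper_force: 0.0
```

```bash
python3 g.py 674 31 98 180.86
```

```text
t 10.95 p [674.4  31.3 188.7] psi -179.13 tilt [-0.09  0.79] F [-0.8 -1.  -0.2] w 85.0
yaw first 0.0001 then shift [ 0.3 -1.6 90.7] len 91.0
```

Call:
{"method": "apply_moves", "body": {
  "series": [
    [[0, -1.5, 15], 0],
    [[0, 0, 20], 0],
    [[0, 0, 20], 0],
    [[0, 0, 20], 0],
    [[0, 0, 15], 0],
    [[0, 0, 0], 0]
  ]
}}

```text
time_s: 11.55
ee_pos: [0.6723, 0.0286, 0.097]
tcp_rot: [[-1.0, -0.012, -0.005], [-0.012, 1.0, 0.014], [0.005, 0.014, -1.0]]
wrist_force: [-0.7, -0.7, -0.2]
gripper_width: 0.0851
gripper_force: 0.0
```

Call:
{"method": "apply_moves", "body": {
  "series": [
    [[0, 0, 0], 0],
    [[0, 0, 0], 0],
    [[0, 0, 0], 0],
    [[0, 0, 0], 0],
    [[0, 0, 0], 0],
    [[0, 0, 0], 0]
  ],
  "jaw": 55
}}

```text
time_s: 12.15
ee_pos: [0.6748, 0.0299, 0.1007]
tcp_rot: [[-1.0, -0.015, 0.001], [-0.015, 1.0, 0.013], [-0.001, 0.013, -1.0]]
wrist_force: [-2.4, -0.8, 6.5]
gripper_width: 0.0676
gripper_force: 46.5
```

Call:
{"method": "apply_moves", "body": {
  "series": [
    [[0, 0, -15], 0],
    [[0, 0, -25], 0],
    [[0, 0, -25], 0],
    [[0, 0, -20], 0],
    [[0, 0, 0], -0.063],
    [[0, 0, 0], -0.063],
    [[0, 0, 0], 0]
  ]
}}

```text
time_s: 12.85
ee_pos: [0.6743, 0.0293, 0.1841]
tcp_rot: [[-0.99, -0.141, -0.001], [-0.141, 0.99, 0.014], [-0.001, 0.014, -1.0]]
wrist_force: [0.3, 0.3, -1.1]
gripper_width: 0.0676
gripper_force: 45.7
```

```bash
python3 g.py 450.5 -289 150 188.1
```

```text
t 12.85 p [674.3  29.3 184.1] psi -171.91 tilt [-0.06  0.83] F [ 0.3  0.3 -1.1] w 67.6
yaw first -0.0001 then shift [ 266.4 -284.    29.8] len 391.0
```

Call:
{"method": "apply_moves", "body": {
  "series": [
    [[26.6, -28.4, 3], 0],
    [[26.6, -28.4, 3], 0],
    [[26.6, -28.4, 3], 0],
    [[26.6, -28.4, 3], 0],
    [[26.6, -28.4, 3], 0],
    [[26.6, -28.4, 3], 0],
    [[26.6, -28.4, 3], 0],
    [[26.6, -28.4, 3], 0]
  ]
}}

```text
time_s: 13.65
ee_pos: [0.4944, -0.2263, 0.1565]
tcp_rot: [[-0.99, -0.139, -0.001], [-0.139, 0.99, 0.014], [-0.001, 0.014, -1.0]]
wrist_force: [-0.5, 0.1, -0.6]
gripper_width: 0.0677
gripper_force: 45.8
```

Call:
{"method": "apply_moves", "body": {
  "series": [
    [[26.6, -28.4, 3], 0],
    [[26.6, -28.4, 3], 0],
    [[0, 0, 0], 0],
    [[0, 0, 0], 0]
  ]
}}

```text
time_s: 14.05
ee_pos: [0.4502, -0.2895, 0.1497]
tcp_rot: [[-0.991, -0.137, -0.001], [-0.137, 0.99, 0.015], [-0.001, 0.015, -1.0]]
wrist_force: [-0.1, 0.2, -0.9]
gripper_width: 0.0676
gripper_force: 45.7
```

```bash
python3 g.py 450.5 -289 25 188.1
```

```text
t 14.05 p [ 450.2 -289.5  149.7] psi -172.11 tilt [-0.05  0.86] F [-0.1  0.2 -0.9] w 67.6
yaw first -0.0037 then shift [ -0.2  -1.4 124.7] len 125.0
```

Call:
{"method": "apply_moves", "body": {
  "series": [
    [[0, -1.4, 24], 0],
    [[0, 0, 28], 0],
    [[0, 0, 28], 0],
    [[0, 0, 24], 0],
    [[0, 0, 12], 0],
    [[0, 0, 6], 0],
    [[0, 0, 3], 0],
    [[0, 0, 0], 0]
  ]
}}

```text
time_s: 14.85
ee_pos: [0.4516, -0.2887, 0.0257]
tcp_rot: [[-0.99, -0.141, 0.0], [-0.141, 0.99, 0.014], [-0.002, 0.013, -1.0]]
wrist_force: [-0.4, 0.0, -0.8]
gripper_width: 0.0675
gripper_force: 45.7
```

Call:
{"method": "apply_moves", "body": {
  "series": [
    [[0, 0, 0], 0],
    [[0, 0, 0], 0],
    [[0, 0, 0], 0]
  ],
  "jaw": 85
}}

```text
time_s: 15.15
ee_pos: [0.4514, -0.2891, 0.0259]
tcp_rot: [[-0.99, -0.14, 0.001], [-0.14, 0.99, 0.013], [-0.002, 0.013, -1.0]]
wrist_force: [0.2, -0.4, 1.0]
gripper_width: 0.085
gripper_force: 0.0
```

Call:
{"method": "apply_moves", "body": {
  "series": [
    [[0, 0, -20], 0],
    [[0, 0, -30], 0],
    [[0, 0, -40], 0],
    [[0, 0, -40], 0],
    [[0, 0, -30], 0],
    [[0, 0, 0], 0]
  ]
}}

```text
time_s: 15.75
ee_pos: [0.453, -0.2923, 0.1904]
tcp_rot: [[-0.99, -0.14, 0.007], [-0.14, 0.99, 0.009], [-0.008, 0.008, -1.0]]
wrist_force: [0.3, -0.1, 0.3]
gripper_width: 0.0852
gripper_force: 0.0
```

Call:
{"method": "apply_moves", "body": {
  "series": [
    [[0, 0, 0], -0.141],
    [[0, 0, 0], -0.141],
    [[0, 0, 0], -0.141],
    [[0, 0, 0], -0.141],
    [[0, 0, 0], -0.141],
    [[0, 0, 0], -0.141],
    [[0, 0, 0], -0.141],
    [[0, 0, 0], 0]
  ]
}}

```text
time_s: 16.55
ee_pos: [0.4508, -0.2908, 0.1845]
tcp_rot: [[-0.428, -0.904, -0.001], [-0.903, 0.428, 0.015], [-0.013, 0.007, -1.0]]
wrist_force: [0.4, 0.2, -0.5]
gripper_width: 0.0851
gripper_force: 0.0
```

```bash
python3 g.py 598.2 219 150 244.6
```

```text
t 16.55 p [ 450.8 -290.8  184.5] psi -115.37 tilt [-0.07  0.83] F [ 0.4  0.2 -0.5] w 85.1
yaw first 0.0005 then shift [-523.3   85.2   41.7] len 532.0
```

Call:
{"method": "apply_moves", "body": {
  "series": [
    [[-37.4, 6.1, 0], 0],
    [[-37.4, 6.1, 0], 0],
    [[-37.4, 6.1, 0], 0],
    [[-37.4, 6.1, 0], 0],
    [[-37.4, 6.1, 0], 0],
    [[-37.4, 6.1, 0], 0],
    [[-37.4, 6.1, 0], 0],
    [[-37.4, 6.1, 0], 0]
  ]
}}

```text
time_s: 17.35
ee_pos: [0.5353, 0.0018, 0.1888]
tcp_rot: [[-0.432, -0.902, -0.001], [-0.902, 0.432, 0.014], [-0.012, 0.007, -1.0]]
wrist_force: [0.3, -1.0, 0.4]
gripper_width: 0.085
gripper_force: 0.0
```

Call:
{"method": "apply_moves", "body": {
  "series": [
    [[-37.4, 6.1, 0], 0],
    [[-37.4, 6.1, 0], 0],
    [[-37.4, 6.1, 0], 0],
    [[-37.4, 6.1, 0], 0],
    [[-37.4, 6.1, 0], 0],
    [[-37.4, 6.1, 0], 0],
    [[0, 0, 0], 0],
    [[0, 0, 0], 0]
  ]
}}

```text
time_s: 18.15
ee_pos: [0.598, 0.2192, 0.1912]
tcp_rot: [[-0.429, -0.903, -0.002], [-0.903, 0.429, 0.013], [-0.011, 0.007, -1.0]]
wrist_force: [-0.1, 0.2, -0.4]
gripper_width: 0.085
gripper_force: 0.0
```

```bash
python3 g.py 598.2 219 22 244.6
python3 - <<'E'
from m import *
im,_=snap("side","s1"); hsv=cv2.cvtColor(im,cv2.COLOR_RGB2HSV)
for n in("top","side"):
    im,dep=snap(n,n+"1"); hsv=cv2.cvtColor(im,cv2.COLOR_RGB2HSV); C=cloud(n,dep)
    m=(hsv[...,1]<70)&(hsv[...,2]>150)&(C[...,2]>.012)&(C[...,2]<.03)&(C[...,0]>.35)&(C[...,0]<.72)&(C[...,1]>.12)&(C[...,1]<.38)
    for c in cv2.connectedComponentsWithStats(m.astype(np.uint8))[3][1:]: 
        pass
    print(n,rects(n,m&(C[...,2]>.02),.026))
E
```

```text
t 18.15 p [598.  219.2 191.2] psi -115.43 tilt [-0.11  0.76] F [-0.1  0.2 -0.4] w 85.0
yaw first -0.0006 then shift [  2.   -1.5 169.2] len 169.0
top []
side [(array([219., 360.]), 587.9, 315.3, 67.2, 31.2, 15.2), (array([311., 337.]), 465.3, 206.2, 69.9, 31.3, -18.5), (array([241., 324.]), 599.1, 220.4, 71.6, 29.0, -25.3)]
```

Call:
{"method": "apply_moves", "body": {
  "series": [
    [[2, -1.5, 30], 0],
    [[0, 0, 35], 0],
    [[0, 0, 35], 0],
    [[0, 0, 30], 0],
    [[0, 0, 22], 0],
    [[0, 0, 14], 0],
    [[0, 0, 6], 0],
    [[0, 0, 0], 0]
  ]
}}

```text
time_s: 19.1
ee_pos: [0.5987, 0.2181, 0.0201]
tcp_rot: [[-0.429, -0.903, -0.001], [-0.903, 0.429, 0.014], [-0.012, 0.007, -1.0]]
wrist_force: [-0.3, 0.1, -0.3]
gripper_width: 0.0849
gripper_force: 0.0
```

Call:
{"method": "apply_moves", "body": {
  "series": [
    [[0, 0, 0], 0],
    [[0, 0, 0], 0],
    [[0, 0, 0], 0],
    [[0, 0, 0], 0],
    [[0, 0, 0], 0],
    [[0, 0, 0], 0]
  ],
  "jaw": 55
}}

```text
time_s: 19.7
ee_pos: [0.5998, 0.219, 0.022]
tcp_rot: [[-0.429, -0.903, 0.002], [-0.903, 0.429, 0.015], [-0.014, 0.004, -1.0]]
wrist_force: [-0.2, -0.7, 5.8]
gripper_width: 0.0675
gripper_force: 47.0
```

Call:
{"method": "apply_moves", "body": {
  "series": [
    [[0, 0, -15], 0],
    [[0, 0, -35], 0],
    [[0, 0, -40], 0],
    [[0, 0, -40], 0],
    [[0, 0, -20], 0],
    [[0, 0, 0], 0]
  ]
}}

```text
time_s: 20.3
ee_pos: [0.6004, 0.2172, 0.1751]
tcp_rot: [[-0.428, -0.904, 0.006], [-0.903, 0.428, 0.017], [-0.018, 0.002, -1.0]]
wrist_force: [-0.2, 0.2, -1.2]
gripper_width: 0.0668
gripper_force: 46.2
```

Call:
{"method": "apply_moves", "body": {
  "series": [
    [[0, 0, 0], 0.139],
    [[0, 0, 0], 0.139],
    [[0, 0, 0], 0.139],
    [[0, 0, 0], 0.139],
    [[0, 0, 0], 0.139],
    [[0, 0, 0], 0.139],
    [[0, 0, 0], 0.139],
    [[0, 0, 0], 0.139]
  ]
}}

```text
time_s: 21.1
ee_pos: [0.598, 0.2163, 0.1685]
tcp_rot: [[-1.0, -0.01, -0.003], [-0.01, 1.0, 0.013], [0.003, 0.013, -1.0]]
wrist_force: [-0.7, 0.2, -1.6]
gripper_width: 0.0673
gripper_force: 46.1
```

```bash
python3 g.py 682.5 28.9 165 180.86
```

```text
t 21.1 p [598.  216.3 168.5] psi -179.41 tilt [-0.19  0.76] F [-0.7  0.2 -1.6] w 67.3
yaw first -0.0048 then shift [ -81.7 -188.7    0.7] len 206.0
```

Call:
{"method": "apply_moves", "body": {
  "series": [
    [[-13.5, -31.4, 0], -0.005],
    [[-13.5, -31.4, 0], 0],
    [[-13.5, -31.4, 0], 0],
    [[-13.5, -31.4, 0], 0],
    [[-13.5, -31.4, 0], 0],
    [[-13.5, -31.4, 0], 0],
    [[0, 0, 0], 0],
    [[0, 0, 0], 0]
  ]
}}

```text
time_s: 21.9
ee_pos: [0.683, 0.0291, 0.1657]
tcp_rot: [[-1.0, -0.019, -0.003], [-0.019, 1.0, 0.014], [0.003, 0.014, -1.0]]
wrist_force: [-0.7, 0.7, -0.6]
gripper_width: 0.0672
gripper_force: 46.1
```

```bash
python3 g.py 681.5 28.9 107 180.86
```

```text
t 21.9 p [683.   29.1 165.7] psi -178.9 tilt [-0.2   0.82] F [-0.7  0.7 -0.6] w 67.2
yaw first 0.0042 then shift [ 1.3 -1.  58.7] len 59.0
```

Call:
{"method": "apply_moves", "body": {
  "series": [
    [[1.2, -1, 15], 0],
    [[0, 0, 18], 0],
    [[0, 0, 12], 0],
    [[0, 0, 7], 0],
    [[0, 0, 4], 0],
    [[0, 0, 2], 0],
    [[0, 0, 0], 0]
  ]
}}

```text
time_s: 22.6
ee_pos: [0.6825, 0.0298, 0.1097]
tcp_rot: [[-1.0, -0.021, -0.0], [-0.021, 1.0, 0.014], [-0.0, 0.014, -1.0]]
wrist_force: [-0.0, 0.6, -1.1]
gripper_width: 0.0672
gripper_force: 46.1
```

```bash
python3 g.py 681.5 28.9 106 180.86
```

```text
t 22.6 p [682.5  29.8 109.7] psi -178.79 tilt [-0.01  0.81] F [-0.   0.6 -1.1] w 67.2
yaw first 0.0061 then shift [ 1.  -0.9  3.7] len 4.0
```

Call:
{"method": "apply_moves", "body": {
  "series": [
    [[0.7, -0.9, 2], 0],
    [[0, 0, 1], 0],
    [[0, 0, 0], 0]
  ]
}}

```text
time_s: 22.9
ee_pos: [0.6819, 0.0286, 0.1073]
tcp_rot: [[-1.0, -0.021, 0.001], [-0.021, 1.0, 0.014], [-0.001, 0.014, -1.0]]
wrist_force: [-1.1, -0.5, 3.3]
gripper_width: 0.0671
gripper_force: 46.4
```

Call:
{"method": "apply_moves", "body": {
  "series": [
    [[0, 0, 0], 0],
    [[0, 0, 0], 0],
    [[0, 0, 0], 0]
  ],
  "jaw": 85
}}

```text
time_s: 23.2
ee_pos: [0.6817, 0.0288, 0.1064]
tcp_rot: [[-1.0, -0.021, -0.001], [-0.021, 1.0, 0.014], [0.0, 0.014, -1.0]]
wrist_force: [-0.3, 0.6, 0.3]
gripper_width: 0.0848
gripper_force: 0.0
```

Call:
{"method": "apply_moves", "body": {
  "series": [
    [[0, 0, -15], 0],
    [[0, 0, -20], 0],
    [[0, 0, -25], 0],
    [[0, 0, -20], 0],
    [[0, 0, 0], 0],
    [[0, 0, 0], 0.131],
    [[0, 0, 0], 0.131]
  ]
}}

```text
time_s: 23.9
ee_pos: [0.6815, 0.0276, 0.1854]
tcp_rot: [[-0.97, 0.244, -0.002], [0.244, 0.97, 0.014], [0.005, 0.013, -1.0]]
wrist_force: [0.5, -0.5, -0.1]
gripper_width: 0.085
gripper_force: 0.0
```

Call:
{"method": "apply_moves", "body": {
  "series": [
    [[0, 0, 0], 0.131],
    [[0, 0, 0], 0.131],
    [[0, 0, 0], 0.131],
    [[0, 0, 0], 0.131],
    [[0, 0, 0], 0.131],
    [[0, 0, 0], 0.131],
    [[0, 0, 0], 0.131],
    [[0, 0, 0], 0.131]
  ]
}}

```text
time_s: 24.7
ee_pos: [0.6814, 0.0276, 0.185]
tcp_rot: [[-0.273, 0.962, -0.002], [0.962, 0.273, 0.014], [0.014, 0.002, -1.0]]
wrist_force: [-0.7, -0.6, -0.0]
gripper_width: 0.085
gripper_force: 0.0
```

```bash
python3 g.py 586.5 314.5 180 105.9
python3 - <<'E'
from v import *
d,_=snap("side","s2")
E
```

```text
t 24.7 p [681.4  27.6 185. ] psi 105.83 tilt [-0.13  0.8 ] F [-0.7 -0.6 -0. ] w 85.0
yaw first -0.0012 then shift [301.8 -12.7   9.2] len 302.0
```

Call:
{"method": "apply_moves", "body": {
  "series": [
    [[37.7, -1.6, 0], 0],
    [[37.7, -1.6, 0], 0],
    [[37.7, -1.6, 0], 0],
    [[37.7, -1.6, 0], 0],
    [[37.7, -1.6, 0], 0],
    [[37.7, -1.6, 0], 0],
    [[37.7, -1.6, 0], 0],
    [[37.7, -1.6, 0], 0]
  ]
}}

```text
time_s: 25.55
ee_pos: [0.5847, 0.315, 0.1895]
tcp_rot: [[-0.28, 0.96, -0.001], [0.96, 0.28, 0.014], [0.014, 0.002, -1.0]]
wrist_force: [-0.6, 0.9, 0.3]
gripper_width: 0.0851
gripper_force: 0.0
```

Call:
{"method": "apply_moves", "body": {
  "series": [
    [[0, 0, 0], 0],
    [[0, 0, 0], 0]
  ]
}}

```text
time_s: 25.75
ee_pos: [0.585, 0.3145, 0.1895]
tcp_rot: [[-0.281, 0.96, -0.002], [0.959, 0.281, 0.013], [0.013, 0.002, -1.0]]
wrist_force: [-0.3, 0.3, -0.4]
gripper_width: 0.0849
gripper_force: 0.0
```

```bash
python3 g.py 586.5 314.5 20 105.9
python3 - <<'E'
from m import *
im,dep=snap("side"); hsv=cv2.cvtColor(im,cv2.COLOR_RGB2HSV); C=cloud("side",dep)
m=(hsv[...,1]<70)&(hsv[...,2]>150)&(C[...,2]<.03)&(C[...,2]>.02)&(C[...,0]>.35)&(C[...,0]<.72)&(C[...,1]>.1)&(C[...,1]<.42)
print(rects("side",m,.026))
E
```

```text
t 25.75 p [585.  314.5 189.5] psi 106.35 tilt [-0.09  0.76] F [-0.3  0.3 -0.4] w 84.9
yaw first 0.0078 then shift [ -2.6   1.1 169.5] len 170.0
[(array([219., 360.]), 587.9, 315.9, 67.1, 32.7, 16.0), (array([311., 337.]), 464.9, 205.9, 70.6, 30.5, -18.5)]
```

Call:
{"method": "apply_moves", "body": {
  "series": [
    [[-2.6, 1, 30], 0.008],
    [[0, 0, 35], 0],
    [[0, 0, 35], 0],
    [[0, 0, 30], 0],
    [[0, 0, 20], 0],
    [[0, 0, 14], 0],
    [[0, 0, 5], 0],
    [[0, 0, 0], 0]
  ]
}}

```text
time_s: 26.6
ee_pos: [0.5874, 0.3132, 0.0212]
tcp_rot: [[-0.27, 0.963, -0.001], [0.963, 0.27, 0.014], [0.014, 0.003, -1.0]]
wrist_force: [1.1, 0.3, 0.2]
gripper_width: 0.0849
gripper_force: 0.0
```

Call:
{"method": "apply_moves", "body": {
  "series": [
    [[0, 0, 0], 0],
    [[0, 0, 0], 0],
    [[0, 0, 0], 0],
    [[0, 0, 0], 0],
    [[0, 0, 0], 0],
    [[0, 0, 0], 0]
  ],
  "jaw": 55
}}

```text
time_s: 27.2
ee_pos: [0.5881, 0.3143, 0.0232]
tcp_rot: [[-0.27, 0.963, 0.002], [0.963, 0.27, 0.015], [0.014, 0.006, -1.0]]
wrist_force: [0.6, -1.0, 5.9]
gripper_width: 0.0676
gripper_force: 46.6
```

Call:
{"method": "apply_moves", "body": {
  "series": [
    [[0, 0, -15], 0],
    [[0, 0, -35], 0],
    [[0, 0, -40], 0],
    [[0, 0, -40], 0],
    [[0, 0, -20], 0],
    [[0, 0, 0], 0],
    [[0, 0, 0], -0.131],
    [[0, 0, 0], -0.131]
  ]
}}

```text
time_s: 28.0
ee_pos: [0.5866, 0.3115, 0.1701]
tcp_rot: [[-0.515, 0.857, -0.003], [0.857, 0.515, 0.013], [0.013, 0.005, -1.0]]
wrist_force: [0.6, 0.6, -0.9]
gripper_width: 0.0671
gripper_force: 45.7
```

Call:
{"method": "apply_moves", "body": {
  "series": [
    [[0, 0, 0], -0.131],
    [[0, 0, 0], -0.131],
    [[0, 0, 0], -0.131],
    [[0, 0, 0], -0.131],
    [[0, 0, 0], -0.131],
    [[0, 0, 0], -0.131],
    [[0, 0, 0], -0.131],
    [[0, 0, 0], -0.131]
  ]
}}

```text
time_s: 28.8
ee_pos: [0.5864, 0.3115, 0.1695]
tcp_rot: [[-1.0, -0.018, -0.003], [-0.018, 1.0, 0.013], [0.003, 0.013, -1.0]]
wrist_force: [-0.3, 0.4, -1.8]
gripper_width: 0.0675
gripper_force: 45.7
```

```bash
python3 g.py 652.5 28.5 165 180.86
```

```text
t 28.8 p [586.4 311.5 169.5] psi -178.94 tilt [-0.2   0.73] F [-0.3  0.4 -1.8] w 67.5
yaw first 0.0034 then shift [ -61.8 -284.     0.7] len 291.0
```

Call:
{"method": "apply_moves", "body": {
  "series": [
    [[-7.7, -35.5, 0], 0.003],
    [[-7.7, -35.5, 0], 0],
    [[-7.7, -35.5, 0], 0],
    [[-7.7, -35.5, 0], 0],
    [[-7.7, -35.5, 0], 0],
    [[-7.7, -35.5, 0], 0],
    [[-7.7, -35.5, 0], 0],
    [[-7.7, -35.5, 0], 0]
  ]
}}

```text
time_s: 29.6
ee_pos: [0.651, 0.0271, 0.1656]
tcp_rot: [[-1.0, -0.01, -0.003], [-0.01, 1.0, 0.014], [0.003, 0.014, -1.0]]
wrist_force: [0.1, 0.0, -1.2]
gripper_width: 0.0674
gripper_force: 45.8
```

Call:
{"method": "apply_moves", "body": {
  "series": [
    [[0, 0, 15], 0],
    [[0, 0, 15], 0],
    [[0, 0, 10], 0],
    [[0, 0, 0], 0]
  ]
}}

```text
time_s: 30.0
ee_pos: [0.6506, 0.0277, 0.1292]
tcp_rot: [[-1.0, -0.009, -0.001], [-0.009, 1.0, 0.011], [0.0, 0.011, -1.0]]
wrist_force: [-8.8, -3.9, 16.6]
gripper_width: 0.0671
gripper_force: 53.5
```

```bash
python3 g.py 652.5 28.5 108 180.86
```

```text
t 30.0 p [650.6  27.7 129.2] psi -179.49 tilt [-0.03  0.65] F [-8.8 -3.9 16.6] w 67.1
yaw first -0.0061 then shift [-1.9  0.6 21.2] len 21.0
```

Call:
{"method": "apply_moves", "body": {
  "series": [
    [[0, 0, -20], 0],
    [[0, 0, -30], 0],
    [[0, 0, 0], 0]
  ]
}}

```text
time_s: 30.3
ee_pos: [0.6528, 0.0285, 0.1803]
tcp_rot: [[-1.0, -0.01, 0.004], [-0.01, 1.0, 0.014], [-0.004, 0.014, -1.0]]
wrist_force: [0.2, 0.8, -1.1]
gripper_width: 0.0668
gripper_force: 51.3
```

Run:
```python
from h import *
im,_=snap("side","s3"); c=im[190:330,190:400,::-1]; cv2.imwrite("pics/s3c.png",cv2.resize(c,(800,533),interpolation=cv2.INTER_CUBIC)); im,_=snap("top","t3")
```

```text
(no output)
```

View pics/s3c.png

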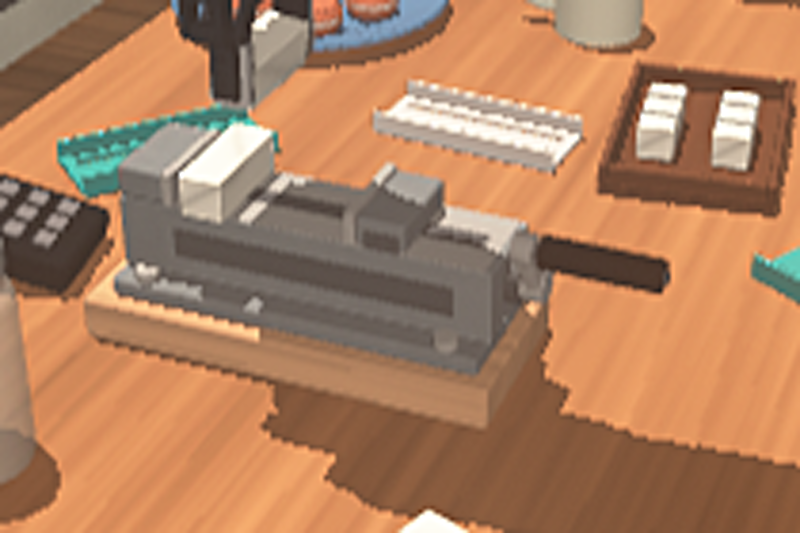

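Run:
```python
from h import *
im=cv2.imread("pics/s3.png")[130:290,190:350]; cv2.imwrite("pics/s3d.png",cv2.resize(im,(600,600),interpolation=cv2.INTER_CUBIC))
```

```text
(no output)
```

View pics/s3d.png

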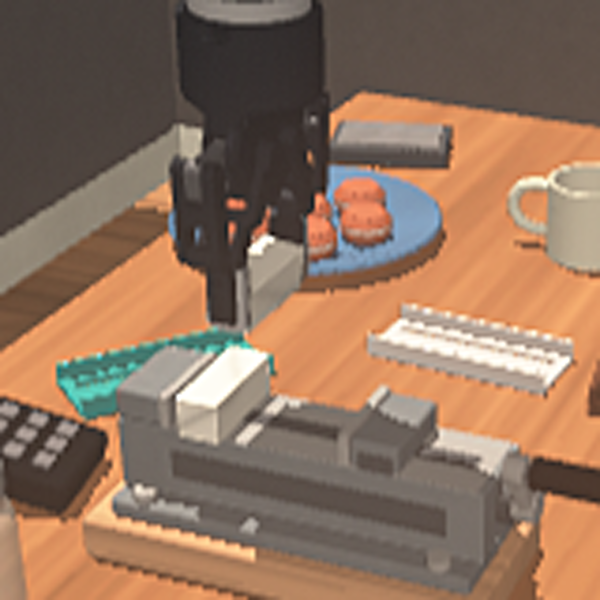

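The block in place (225,395) sits square against the fixed jaw. The held block at (275,280) shows mostly its shaded side face and hangs low, so the grip slackened. I measure how low.

Run:
```python
from h import *
d=np.load("pics/s3.npz");C=cloud("side",d["dep"]);im=d["im"]; g=im.astype(int)
m=(C[...,0]>.61)&(C[...,0]<.70)&(abs(C[...,1]-.028)<.034)&(C[...,2]>.115)&(C[...,2]<.21)&(g.min(2)>90)&(g.max(2)-g.min(2)<50)
P=C[m]*1000; print(len(P),P.min(0),P.max(0))
for q in (5,50,95): print(np.percentile(P,q,0).round(1))
for v,u in np.argwhere(m)[::25]: print(u,v,C[v,u].round(3),im[v,u])
```

```text
256 [641.29352481  -4.77793137 158.72391151] [667.06126767  61.08536185 189.44229035]
[642.2  -1.1 163.1]
[644.8  24.4 183.4]
[661.8  56.5 187.7]
259 193 [0.667 0.002 0.188] [226 205 182]
269 195 [ 0.647 -0.005  0.184] [121 109  99]
264 197 [0.651 0.011 0.186] [173 160 143]
259 199 [0.655 0.025 0.186] [169 155 140]
269 200 [0.645 0.    0.175] [155 142 126]
264 202 [0.641 0.03  0.184] [159 146 131]
259 204 [0.645 0.046 0.185] [175 161 144]
257 206 [0.644 0.055 0.185] [170 157 140]
257 208 [0.643 0.058 0.182] [148 136 120]
262 210 [0.644 0.036 0.168] [144 132 119]
260 214 [0.646 0.041 0.16 ] [155 141 125]
```

Run:
```python
from h import *
d=np.load("pics/s3.npz");C=cloud("side",d["dep"]);im=d["im"].astype(int)
w=(im.min(2)>140)&(im.max(2)-im.min(2)<60)
m=w&(C[...,0]>.6)&(C[...,0]<.72)&(abs(C[...,1]-.028)<.05)&(C[...,2]>.088)&(C[...,2]<.12)
P=C[m]*1000; t=P[P[:,2]>107]; print("blk1 top",len(t),t.min(0),t.max(0),np.percentile(t,5,0),np.percentile(t,95,0), cv2.minAreaRect(t[:,:2].astype(np.float32)))
m=(abs(C[...,1]-.028)<.035)&(C[...,2]>.09)&(C[...,2]<.118)&(C[...,0]>.5)
v,u=np.where(m)
for yy in (.02,.04,.05):
    s=m&(abs(C[...,1]-yy)<.004); Q=C[s]; o=np.argsort(Q[:,0]); print(yy,[tuple((q*1000).round().astype(int)[[0,2]]) for q in Q[o][::max(1,len(o)//30)]])
```

```text
blk1 top 214 [666.3757506   -6.46810127 107.1031434 ] [715.89158214  66.42970628 114.40526708] [6.68373952e+02 2.35458195e-01 1.08081435e+02] [692.7592398   63.2904266  113.07151265] ((691.4572143554688, 30.13111114501953), (49.336029052734375, 72.92842864990234), 0.6853293180465698)
0.02 [(np.int64(559), np.int64(92)), (np.int64(560), np.int64(95)), (np.int64(561), np.int64(91)), (np.int64(562), np.int64(102)), (np.int64(565), np.int64(104)), (np.int64(568), np.int64(104)), (np.int64(571), np.int64(103)), (np.int64(574), np.int64(104)), (np.int64(580), np.int64(104)), (np.int64(582), np.int64(105)), (np.int64(586), np.int64(103)), (np.int64(588), np.int64(104)), (np.int64(592), np.int64(105)), (np.int64(594), np.int64(105)), (np.int64(667), np.int64(101)), (np.int64(668), np.int64(94)), (np.int64(668), np.int64(108)), (np.int64(669), np.int64(108)), (np.int64(669), np.int64(101)), (np.int64(671), np.int64(110)), (np.int64(674), np.int64(111)), (np.int64(677), np.int64(112)), (np.int64(682), np.int64(111)), (np.int64(688), np.int64(112)), (np.int64(690), np.int64(111)), (np.int64(702
[... 1814 characters left out ...]
 (np.int64(587), np.int64(103)), (np.int64(589), np.int64(103)), (np.int64(591), np.int64(105)), (np.int64(594), np.int64(107)), (np.int64(667), np.int64(93)), (np.int64(667), np.int64(104)), (np.int64(668), np.int64(94)), (np.int64(670), np.int64(112)), (np.int64(672), np.int64(112)), (np.int64(676), np.int64(112)), (np.int64(680), np.int64(112)), (np.int64(685), np.int64(113)), (np.int64(690), np.int64(112)), (np.int64(701), np.int64(99)), (np.int64(702), np.int64(96)), (np.int64(703), np.int64(104)), (np.int64(709), np.int64(105)), (np.int64(714), np.int64(105)), (np.int64(716), np.int64(107)), (np.int64(721), np.int64(105)), (np.int64(728), np.int64(105)), (np.int64(732), np.int64(105))]
```

Call:
{"method": "apply_moves", "body": {
  "series": [
    [[6, 0, 15], -0.006],
    [[0, 0, 20], 0],
    [[0, 0, 15], 0],
    [[0, 0, 10], 0],
    [[0, 0, 6], 0],
    [[0, 0, 3], 0],
    [[0, 0, 0], 0]
  ]
}}

```text
time_s: 31.1
ee_pos: [0.6457, 0.0293, 0.1081]
tcp_rot: [[-1.0, -0.016, -0.001], [-0.016, 1.0, 0.014], [0.001, 0.014, -1.0]]
wrist_force: [-0.1, -1.1, -0.3]
gripper_width: 0.0676
gripper_force: 51.3
```

```bash
python3 g.py 647 28.5 107 180.86
```

```text
t 31.1 p [645.7  29.3 108.1] psi -179.09 tilt [-0.06  0.81] F [-0.1 -1.1 -0.3] w 67.6
yaw first 0.0009 then shift [-1.3 -0.8  1.1] len 2.0
```

Call:
{"method": "apply_moves", "body": {
  "series": [
    [[0, -1, 1.5], 0],
    [[0, 0, 1.5], 0],
    [[0, 0, 0], 0]
  ]
}}

```text
time_s: 31.4
ee_pos: [0.6463, 0.0282, 0.1067]
tcp_rot: [[-1.0, -0.016, 0.001], [-0.016, 1.0, 0.014], [-0.002, 0.014, -1.0]]
wrist_force: [0.2, 0.1, 3.5]
gripper_width: 0.0673
gripper_force: 51.7
```

Call:
{"method": "apply_moves", "body": {
  "series": [
    [[0, 0, 0], 0],
    [[0, 0, 0], 0],
    [[0, 0, 0], 0]
  ],
  "jaw": 85
}}

```text
time_s: 31.7
ee_pos: [0.6458, 0.0283, 0.1055]
tcp_rot: [[-1.0, -0.016, -0.0], [-0.016, 1.0, 0.014], [0.0, 0.014, -1.0]]
wrist_force: [-0.3, 0.0, -0.4]
gripper_width: 0.085
gripper_force: 0.0
```

Call:
{"method": "apply_moves", "body": {
  "series": [
    [[0, 0, -15], 0],
    [[0, 0, -20], 0],
    [[0, 0, -25], 0],
    [[0, 0, -25], 0],
    [[0, 0, 0], 0],
    [[0, 0, 0], -0.137],
    [[0, 0, 0], -0.137],
    [[0, 0, 0], -0.137]
  ]
}}

```text
time_s: 32.5
ee_pos: [0.6456, 0.0271, 0.1895]
tcp_rot: [[-0.908, -0.419, -0.002], [-0.419, 0.908, 0.014], [-0.004, 0.013, -1.0]]
wrist_force: [-0.7, 0.2, 0.1]
gripper_width: 0.0848
gripper_force: 0.0
```

Call:
{"method": "apply_moves", "body": {
  "series": [
    [[0, 0, 0], -0.137],
    [[0, 0, 0], -0.137],
    [[0, 0, 0], -0.137],
    [[0, 0, 0], -0.137],
    [[0, 0, 0], -0.137],
    [[0, 0, 0], -0.137],
    [[0, 0, 0], 0]
  ]
}}

```text
time_s: 33.2
ee_pos: [0.6455, 0.0271, 0.1894]
tcp_rot: [[-0.316, -0.949, -0.002], [-0.949, 0.316, 0.014], [-0.013, 0.006, -1.0]]
wrist_force: [0.5, -0.4, -0.2]
gripper_width: 0.085
gripper_force: 0.0
```

```bash
python3 g.py 464 205 180 251.5
```

```text
t 33.2 p [645.5  27.1 189.4] psi -108.43 tilt [-0.11  0.81] F [ 0.5 -0.4 -0.2] w 85.0
yaw first 0.0013 then shift [-111.   228.5   12.3] len 254.0
```

Call:
{"method": "apply_moves", "body": {
  "series": [
    [[-15.9, 32.6, 0], 0],
    [[-15.9, 32.6, 0], 0],
    [[-15.9, 32.6, 0], 0],
    [[-15.9, 32.6, 0], 0],
    [[-15.9, 32.6, 0], 0],
    [[-15.9, 32.6, 0], 0],
    [[-15.9, 32.6, 0], 0],
    [[0, 0, 0], 0]
  ]
}}

```text
time_s: 34.0
ee_pos: [0.4618, 0.2069, 0.193]
tcp_rot: [[-0.316, -0.949, -0.002], [-0.949, 0.316, 0.015], [-0.013, 0.006, -1.0]]
wrist_force: [-0.3, -0.0, 0.3]
gripper_width: 0.0848
gripper_force: 0.0
```

Call:
{"method": "apply_moves", "body": {
  "series": [
    [[0, 0, 0], 0],
    [[0, 0, 0], 0]
  ]
}}

```text
time_s: 34.2
ee_pos: [0.465, 0.2046, 0.1929]
tcp_rot: [[-0.318, -0.948, -0.0], [-0.948, 0.318, 0.014], [-0.013, 0.005, -1.0]]
wrist_force: [-0.5, -0.8, 0.5]
gripper_width: 0.0852
gripper_force: 0.0
```

```bash
cat > row.py <<'E'
from m import *
im,dep=snap("side"); hsv=cv2.cvtColor(im,cv2.COLOR_RGB2HSV); C=cloud("side",dep)
w=(hsv[...,1]<70)&(hsv[...,2]>150)
print("blank",rects("side",w&(C[...,2]<.03)&(C[...,2]>.02)&(C[...,0]>.35)&(C[...,0]<.72)&(C[...,1]>.1)&(C[...,1]<.42),.026))
for yy in (.01,.025,.05):
    Q=C[(abs(C[...,1]-yy)<.004)&(C[...,2]>.102)&(C[...,2]<.118)&(C[...,0]>.54)&(C[...,0]<.74)]*1000
    o=np.argsort(Q[:,0]); print(yy,[(int(q[0]),int(q[2])) for q in Q[o][::2]])
E
python3 g.py 464 205 20 251.5;python3 row.py
```

```text
t 34.2 p [465.  204.6 192.9] psi -108.55 tilt [-0.02  0.79] F [-0.5 -0.8  0.5] w 85.2
yaw first -0.0009 then shift [  2.2   0.2 172.9] len 173.0
blank [(array([274., 430.]), 443.3, 402.1, 38.0, 36.7, -85.5), (array([311., 337.]), 465.1, 206.1, 70.3, 31.0, -18.5)]
0.01 [(560, 103), (562, 103), (563, 103), (565, 104), (568, 102), (571, 104), (572, 102), (574, 102), (574, 104), (636, 105), (638, 103), (639, 105), (639, 109), (640, 105), (641, 112), (645, 111), (648, 112), (651, 112), (653, 111), (654, 112), (658, 111), (659, 111), (662, 112), (663, 112), (667, 108), (668, 112), (672, 110), (673, 112), (674, 110), (677, 112), (677, 113), (682, 113), (685, 111), (689, 110), (690, 110), (702, 104), (706, 105), (706, 104), (711, 104), (712, 106), (717, 106), (720, 105), (725, 104), (726, 105), (728, 105), (729, 103), (734, 105)]
0.025 [(560, 102), (561, 102), (564, 104), (567, 103), (569, 103), (637, 111), (638, 103), (638, 107), (639, 104), (640, 112), (642, 112), (644, 112), (647, 111), (651, 111), (654, 112), (657, 111), (658, 112), (661, 110), (667, 109), (668, 107), (669, 106), (670, 110), (672, 112), (674, 112), (680, 110), (681, 111), (683, 111), (684, 112), (686, 112), (689, 111), (689, 111), (691, 111), (701, 104), (702, 106), (705, 105), (706, 106), (712, 106), (714, 106), (717, 105), (718, 105), (721, 107), (724, 106), (728, 106), (731, 105), (732, 107), (737, 103)]
0.05 [(588, 105), (591, 105), (593, 105), (594, 106), (637, 102), (637, 104), (639, 109), (640, 112), (642, 112), (645, 110), (647, 111), (649, 111), (652, 111), (654, 111), (656, 111), (659, 110), (662, 111), (666, 108), (668, 111), (671, 110), (673, 112), (676, 113), (677, 112), (679, 111), (681, 111), (686, 113), (688, 111), (690, 111), (701, 105), (702, 106), (705, 105), (707, 105), (710, 106), (711, 102), (714, 104), (714, 106), (717, 105), (720, 105), (721, 107), (724, 106), (727, 106), (728, 104), (730, 106), (732, 107)]
```

Call:
{"method": "apply_moves", "body": {
  "series": [
    [[2, 0, 30], 0],
    [[0, 0, 35], 0],
    [[0, 0, 35], 0],
    [[0, 0, 30], 0],
    [[0, 0, 23], 0],
    [[0, 0, 14], 0],
    [[0, 0, 5], 0],
    [[0, 0, 0], 0]
  ]
}}

```text
time_s: 35.05
ee_pos: [0.4639, 0.2046, 0.0204]
tcp_rot: [[-0.318, -0.948, -0.002], [-0.948, 0.318, 0.013], [-0.012, 0.006, -1.0]]
wrist_force: [-0.2, -0.4, 0.1]
gripper_width: 0.0849
gripper_force: 0.0
```

Call:
{"method": "apply_moves", "body": {
  "series": [
    [[0, 0, 0], 0],
    [[0, 0, 0], 0],
    [[0, 0, 0], 0],
    [[0, 0, 0], 0],
    [[0, 0, 0], 0],
    [[0, 0, 0], 0]
  ],
  "jaw": 55
}}

```text
time_s: 35.65
ee_pos: [0.4648, 0.2056, 0.0222]
tcp_rot: [[-0.316, -0.949, 0.002], [-0.948, 0.316, 0.015], [-0.014, 0.003, -1.0]]
wrist_force: [0.5, -1.6, 5.5]
gripper_width: 0.0673
gripper_force: 46.6
```

Call:
{"method": "apply_moves", "body": {
  "series": [
    [[0, 0, -15], 0],
    [[0, 0, -35], 0],
    [[0, 0, -40], 0],
    [[0, 0, -40], 0],
    [[0, 0, -20], 0],
    [[0, 0, 0], 0],
    [[0, 0, 0], 0.137],
    [[0, 0, 0], 0.137]
  ]
}}

```text
time_s: 36.45
ee_pos: [0.4632, 0.203, 0.1694]
tcp_rot: [[-0.566, -0.825, -0.003], [-0.824, 0.566, 0.013], [-0.01, 0.01, -1.0]]
wrist_force: [0.8, -1.0, -1.3]
gripper_width: 0.0673
gripper_force: 45.7
```

Call:
{"method": "apply_moves", "body": {
  "series": [
    [[0, 0, 0], 0.137],
    [[0, 0, 0], 0.137],
    [[0, 0, 0], 0.137],
    [[0, 0, 0], 0.137],
    [[0, 0, 0], 0.137],
    [[0, 0, 0], 0.137],
    [[0, 0, 0], 0.137],
    [[0, 0, 0], 0]
  ]
}}

```text
time_s: 37.25
ee_pos: [0.463, 0.203, 0.1692]
tcp_rot: [[-1.0, -0.016, -0.003], [-0.016, 1.0, 0.013], [0.003, 0.013, -1.0]]
wrist_force: [0.4, -0.1, -1.7]
gripper_width: 0.0673
gripper_force: 45.7
```

```bash
python3 g.py 615.5 28 165 180.86
```

```text
t 37.25 p [463.  203.  169.2] psi -179.1 tilt [-0.18  0.75] F [ 0.4 -0.1 -1.7] w 67.3
yaw first 0.0006 then shift [-149.8 -177.3    1.4] len 232.0
```

Call:
{"method": "apply_moves", "body": {
  "series": [
    [[-21.4, -25.3, 0], 0],
    [[-21.4, -25.3, 0], 0],
    [[-21.4, -25.3, 0], 0],
    [[-21.4, -25.3, 0], 0],
    [[-21.4, -25.3, 0], 0],
    [[-21.4, -25.3, 0], 0],
    [[-21.4, -25.3, 0], 0],
    [[0, 0, 0], 0]
  ]
}}

```text
time_s: 38.05
ee_pos: [0.618, 0.0258, 0.1664]
tcp_rot: [[-1.0, -0.016, -0.002], [-0.016, 1.0, 0.013], [0.002, 0.013, -1.0]]
wrist_force: [-0.5, -0.0, -1.4]
gripper_width: 0.0671
gripper_force: 45.7
```

Call:
{"method": "apply_moves", "body": {
  "series": [
    [[0, 0, 10], 0],
    [[0, 0, 15], 0],
    [[0, 0, 0], 0],
    [[0, 0, 0], 0]
  ]
}}

```text
time_s: 38.45
ee_pos: [0.6153, 0.0298, 0.1427]
tcp_rot: [[-1.0, -0.018, -0.003], [-0.018, 1.0, 0.014], [0.002, 0.014, -1.0]]
wrist_force: [0.3, 0.3, -0.8]
gripper_width: 0.067
gripper_force: 45.6
```

```bash
python3 g.py 615.5 28 109 180.86
python3 - <<'E'
from h import *
im,dep=snap("side","s4"); C=cloud("side",dep); g=im.astype(int)
m=(C[...,0]>.58)&(C[...,0]<.66)&(abs(C[...,1]-.028)<.034)&(C[...,2]>.114)&(C[...,2]<.16)&(g.min(2)>90)&(g.max(2)-g.min(2)<50)
P=C[m]*1000
for q in (2,50,98): print(np.percentile(P,q,0).round(1))
E
```

```text
t 38.45 p [615.3  29.8 142.7] psi -178.97 tilt [-0.15  0.81] F [ 0.3  0.3 -0.8] w 67.0
yaw first 0.003 then shift [-0.2 -2.3 33.7] len 34.0
[597.9  -1.  123.8]
[600.1  28.4 144.9]
[621.4  60.6 148.6]
```

Call:
{"method": "apply_moves", "body": {
  "series": [
    [[-2, -2, 12], 0.002],
    [[0, 0, 10], 0],
    [[0, 0, 7], 0],
    [[0, 0, 4], 0],
    [[0, 0, 2], 0],
    [[0, 0, 1], 0],
    [[0, 0, 0], 0]
  ]
}}

```text
time_s: 39.2
ee_pos: [0.6187, 0.0275, 0.1078]
tcp_rot: [[-1.0, -0.014, -0.0], [-0.014, 1.0, 0.014], [-0.0, 0.014, -1.0]]
wrist_force: [1.1, 0.9, -0.2]
gripper_width: 0.0672
gripper_force: 45.7
```

Call:
{"method": "apply_moves", "body": {
  "series": [
    [[0, 0, 0], 0],
    [[0, 0, 0], 0],
    [[0, 0, 0], 0]
  ],
  "jaw": 85
}}

```text
time_s: 39.5
ee_pos: [0.6187, 0.0275, 0.1077]
tcp_rot: [[-1.0, -0.014, -0.0], [-0.014, 1.0, 0.014], [-0.0, 0.014, -1.0]]
wrist_force: [0.2, 0.3, -0.2]
gripper_width: 0.0849
gripper_force: 0.0
```

Call:
{"method": "apply_moves", "body": {
  "series": [
    [[0, 0, -15], 0],
    [[0, 0, -20], 0],
    [[0, 0, -25], 0],
    [[0, 0, -25], 0],
    [[0, 0, 0], 0]
  ]
}}

```text
time_s: 40.0
ee_pos: [0.6202, 0.0263, 0.1966]
tcp_rot: [[-1.0, -0.014, 0.006], [-0.014, 1.0, 0.014], [-0.006, 0.014, -1.0]]
wrist_force: [1.1, 0.4, 1.1]
gripper_width: 0.085
gripper_force: 0.0
```

```bash
python3 row.py; python3 g.py 440 49 180 180.86
```

```text
blank [(array([273., 429.]), 443.2, 401.8, 38.2, 36.9, -84.4)]
0.01 [(560, 103), (562, 102), (563, 104), (565, 102), (566, 103), (568, 103), (571, 103), (573, 103), (576, 104), (578, 104), (582, 104), (584, 105), (586, 104), (590, 102), (591, 105), (593, 104), (601, 112), (602, 110), (603, 103), (603, 107), (603, 107), (604, 111), (607, 112), (609, 111), (612, 112), (616, 111), (618, 113), (622, 111), (624, 110), (627, 111), (638, 108), (639, 111), (639, 106), (641, 111), (645, 111), (648, 112), (652, 112), (655, 111), (657, 113), (658, 110), (663, 111), (666, 112), (667, 109), (668, 113), (669, 111), (672, 110), (673, 111), (675, 112), (677, 111), (680, 111), (682, 110), (684, 113), (687, 112), (690, 111), (692, 111), (701, 105), (703, 105), (706, 105), (709, 103), (711, 106), (715, 106), (717, 106), (721, 105), (722, 107), (724, 105), (729, 104), (731, 104), (732, 105), (736, 103)]
0.025 [(561, 103), (563, 103), (565, 102), (567, 103), (568, 103), (572, 104), (575, 102), (577, 104), (579, 104), (580, 104), (583, 103), (585, 102), (586, 102), (589, 102), (589, 108), (589, 103), (592
[... 1101 characters left out ...]
11), (620, 110), (622, 111), (623, 111), (627, 109), (637, 106), (638, 103), (638, 105), (639, 111), (639, 111), (643, 111), (647, 111), (647, 112), (650, 112), (651, 112), (653, 112), (656, 112), (660, 111), (661, 112), (668, 111), (668, 106), (670, 111), (671, 112), (673, 112), (675, 111), (677, 112), (679, 112), (681, 112), (683, 112), (686, 111), (689, 112), (693, 110), (702, 102), (703, 105), (707, 105), (708, 104), (712, 106), (713, 105), (715, 105), (717, 105), (720, 107), (721, 105), (723, 105), (726, 106), (730, 104), (732, 105), (735, 105)]
t 40.05 p [619.6  26.3 194.5] psi -179.21 tilt [0.2  0.82] F [ 0.3  0.7 -0.5] w 85.5
yaw first -0.0011 then shift [179.3  25.2  14.2] len 182.0
```

Call:
{"method": "apply_moves", "body": {
  "series": [
    [[30.5, 4, 0], 0],
    [[30.5, 4, 0], 0],
    [[30.5, 4, 0], 0],
    [[30.5, 4, 0], 0],
    [[30.5, 4, 0], 0],
    [[30.5, 4, 0], 0],
    [[0, 0, 0], 0],
    [[0, 0, 0], 0]
  ],
  "jaw": 50
}}

```text
time_s: 40.85
ee_pos: [0.4348, 0.0478, 0.1924]
tcp_rot: [[-1.0, -0.014, -0.001], [-0.014, 1.0, 0.014], [0.0, 0.014, -1.0]]
wrist_force: [0.2, -0.2, 1.4]
gripper_width: 0.05
gripper_force: 0.0
```

```bash
python3 g.py 436 49.5 107 180.86
python3 - <<'E'
from m import *
im,dep=snap("side"); C=cloud("side",dep)*1000
m=(im.max(2)<60)&(C[...,0]>405)&(C[...,0]<490)&(abs(C[...,1]-45)<25)&(C[...,2]>80)&(C[...,2]<125)
P=C[m]; print(len(P)); print(np.percentile(P,[2,50,98],0).round(1))
for x in (420,435,450,465): 
    Q=P[abs(P[:,0]-x)<6]; t=Q[Q[:,2]>np.percentile(Q[:,2],80)]; print(x,t.mean(0).round(1),Q[:,2].max())
E
```

```text
t 40.85 p [434.8  47.8 192.4] psi -179.18 tilt [-0.03  0.8 ] F [ 0.2 -0.2  1.4] w 50.0
yaw first -0.0007 then shift [-1.3  0.5 85.4] len 85.0
12
[[417.3  47.8  95.6]
 [431.5  53.2  97.8]
 [464.2  55.6 111.3]]
420 [423.3  49.1 111.7] 111.71888755270446
435 [437.1  55.   97.8] 97.83480339122634
450 [455.5  55.6  98.4] 98.36127175425656
465 [nan nan nan] 97.876047383185<stdin>:6: RuntimeWarning: Mean of empty slice.
  ret = um.true_divide(
```

Call:
{"method": "apply_moves", "body": {
  "series": [
    [[-1, 0.5, 20], 0],
    [[0, 0, 25], 0],
    [[0, 0, 20], 0],
    [[0, 0, 13], 0],
    [[0, 0, 7], 0],
    [[0, 0, 0], 0]
  ]
}}

```text
time_s: 41.5
ee_pos: [0.4361, 0.0494, 0.107]
tcp_rot: [[-1.0, -0.014, -0.002], [-0.014, 1.0, 0.014], [0.002, 0.014, -1.0]]
wrist_force: [-0.8, 0.3, 1.2]
gripper_width: 0.0501
gripper_force: 0.0
```

Call:
{"method": "apply_moves", "body": {
  "series": [
    [[0, 0, 0], 0],
    [[0, 0, 0], 0],
    [[0, 0, 0], 0],
    [[0, 0, 0], 0],
    [[0, 0, 0], 0],
    [[0, 0, 0], 0],
    [[0, 0, 0], 0]
  ],
  "jaw": 10,
  "newtons": 40
}}

```text
time_s: 42.2
ee_pos: [0.4368, 0.0494, 0.1083]
tcp_rot: [[-1.0, -0.014, 0.001], [-0.014, 1.0, 0.014], [-0.001, 0.014, -1.0]]
wrist_force: [4.0, -2.6, 1.7]
gripper_width: 0.0178
gripper_force: 39.0
```

```bash
python3 g.py 436 49.5 107 180.86
```

```text
t 42.2 p [436.8  49.4 108.3] psi -179.21 tilt [0.05 0.81] F [ 4.  -2.6  1.7] w 17.8
yaw first -0.0012 then shift [0.8 0.1 1.3] len 1.0
```

```bash
python3 -c "
import numpy as np
a=np.radians(35-15*np.arange(25)); P=np.round(np.c_[42*np.sin(a),-42*np.cos(a)],1); D=np.diff(P,axis=0).round(1)
for i in range(0,24,8): print(','.join('[[0, %g, %g], 0]'%tuple(r) for r in D[i:i+8]))"
```

```text
[[0, -9.7, -5.1], 0],[[0, -10.7, -2.3], 0],[[0, -11, 0.4], 0],[[0, -10.4, 3.3], 0],[[0, -9.3, 5.9], 0],[[0, -7.4, 8.1], 0],[[0, -5.1, 9.7], 0],[[0, -2.3, 10.7], 0]
[[0, 0.4, 11], 0],[[0, 3.3, 10.4], 0],[[0, 5.9, 9.3], 0],[[0, 8.1, 7.4], 0],[[0, 9.7, 5.1], 0],[[0, 10.7, 2.3], 0],[[0, 11, -0.4], 0],[[0, 10.4, -3.3], 0]
[[0, 9.3, -5.9], 0],[[0, 7.4, -8.1], 0],[[0, 5.1, -9.7], 0],[[0, 2.3, -10.7], 0],[[0, -0.4, -11], 0],[[0, -3.3, -10.4], 0],[[0, -5.9, -9.3], 0],[[0, -8.1, -7.4], 0]
```

Call:
{"method": "apply_moves", "body": {
  "series": [
    [[0, -9.7, -5.1], 0],
    [[0, -10.7, -2.3], 0],
    [[0, -11, 0.4], 0]
  ]
}}

```text
time_s: 42.5
ee_pos: [0.4371, 0.0194, 0.1164]
tcp_rot: [[-1.0, -0.016, 0.001], [-0.016, 1.0, 0.019], [-0.002, 0.019, -1.0]]
wrist_force: [-3.5, 2.6, 16.5]
gripper_width: 0.0176
gripper_force: 40.9
```

```bash
python3 g.py 436 25.2 108 180.86
```

```text
t 42.5 p [437.1  19.4 116.4] psi -179.1 tilt [0.07 1.09] F [-3.5  2.6 16.5] w 17.6
yaw first 0.0007 then shift [1.  5.6 8.5] len 10.0
```

Call:
{"method": "apply_moves", "body": {
  "series": [
    [[0, -10.4, 1.5], 0],
    [[0, -9.3, 5.6], 0],
    [[0, -7.4, 8.1], 0],
    [[0, -5.1, 9.7], 0],
    [[0, -2.3, 10.7], 0]
  ]
}}

```text
time_s: 43.0
ee_pos: [0.4376, -0.0181, 0.0791]
tcp_rot: [[-1.0, -0.012, 0.001], [-0.012, 1.0, 0.01], [-0.001, 0.01, -1.0]]
wrist_force: [0.2, -9.1, 5.1]
gripper_width: 0.0178
gripper_force: 40.0
```

```bash
python3 g.py 436 25.2 108 180.86
```

```text
t 43.0 p [437.6 -18.1  79.1] psi -179.29 tilt [0.06 0.56] F [ 0.2 -9.1  5.1] w 17.8
yaw first -0.0027 then shift [  0.9  43.6 -28.5] len 52.0
```

Call:
{"method": "apply_moves", "body": {
  "series": [
    [[0, -0.6, 11], 0],
    [[0, 3.3, 10.4], 0],
    [[0, 5.9, 9.3], 0],
    [[0, 8.1, 7.4], 0]
  ]
}}

```text
time_s: 43.4
ee_pos: [0.4374, 0.0005, 0.0403]
tcp_rot: [[-1.0, -0.013, 0.0], [-0.013, 1.0, 0.013], [-0.001, 0.013, -1.0]]
wrist_force: [3.6, -3.3, 1.9]
gripper_width: 0.0175
gripper_force: 39.7
```

Call:
{"method": "apply_moves", "body": {
  "series": [
    [[0, 9.7, 5.1], 0],
    [[0, 10.7, 2.3], 0],
    [[0, 11, -0.4], 0]
  ]
}}

```text
time_s: 43.7
ee_pos: [0.4371, 0.0325, 0.0342]
tcp_rot: [[-1.0, -0.013, 0.001], [-0.013, 1.0, 0.013], [-0.001, 0.013, -1.0]]
wrist_force: [3.5, -5.1, 5.7]
gripper_width: 0.0175
gripper_force: 40.2
```

```bash
python3 g.py 436 25.2 108 180.86
```

```text
t 43.7 p [437.1  32.5  34.2] psi -179.23 tilt [0.04 0.75] F [ 3.5 -5.1  5.7] w 17.5
yaw first -0.0016 then shift [  1.1  -6.3 -73.9] len 74.0
```

Forces are small; continue the turn.

Call:
{"method": "apply_moves", "body": {
  "series": [
    [[0, 10.4, -3.3], 0],
    [[0, 9.3, -5.9], 0],
    [[0, 7.4, -8.1], 0],
    [[0, 5.1, -9.7], 0],
    [[0, 2.3, -10.7], 0],
    [[0, -0.4, -11], 0]
  ]
}}

```text
time_s: 44.3
ee_pos: [0.4366, 0.065, 0.0832]
tcp_rot: [[-1.0, -0.014, 0.001], [-0.014, 1.0, 0.011], [-0.001, 0.011, -1.0]]
wrist_force: [7.2, -9.8, -6.8]
gripper_width: 0.0175
gripper_force: 39.2
```

Call:
{"method": "apply_moves", "body": {
  "series": [
    [[0, -3.3, -10.4], 0],
    [[0, -5.9, -9.3], 0],
    [[0, -8.1, -7.4], 0],
    [[0, -9.7, -5.1], 0]
  ]
}}

```text
time_s: 44.7
ee_pos: [0.4369, 0.039, 0.1148]
tcp_rot: [[-1.0, -0.015, -0.0], [-0.015, 1.0, 0.016], [-0.0, 0.016, -1.0]]
wrist_force: [7.2, 1.3, -8.6]
gripper_width: 0.0177
gripper_force: 39.5
```

Call:
{"method": "apply_moves", "body": {
  "series": [
    [[0, -10.7, -2.3], 0],
    [[0, -11, 0.4], 0],
    [[0, -10.4, 3.3], 0],
    [[0, -9.3, 5.9], 0]
  ]
}}

```text
time_s: 45.1
ee_pos: [0.4374, -0.0032, 0.1079]
tcp_rot: [[-1.0, -0.014, 0.001], [-0.014, 1.0, 0.014], [-0.001, 0.014, -1.0]]
wrist_force: [0.9, 0.1, 5.5]
gripper_width: 0.0175
gripper_force: 41.0
```

```bash
python3 g.py 436 25.2 108 180.86
python3 - <<'E'
from h import *
im,_=snap("side","s5"); im=im[170:310,200:400,::-1]; cv2.imwrite("pics/s5c.png",cv2.resize(im,(800,560),interpolation=cv2.INTER_CUBIC))
E
```

```text
t 45.1 p [437.4  -3.2 107.9] psi -179.2 tilt [0.06 0.82] F [0.9 0.1 5.5] w 17.5
yaw first -0.001 then shift [ 1.  28.4  0.3] len 28.0
```

View pics/s5c.png

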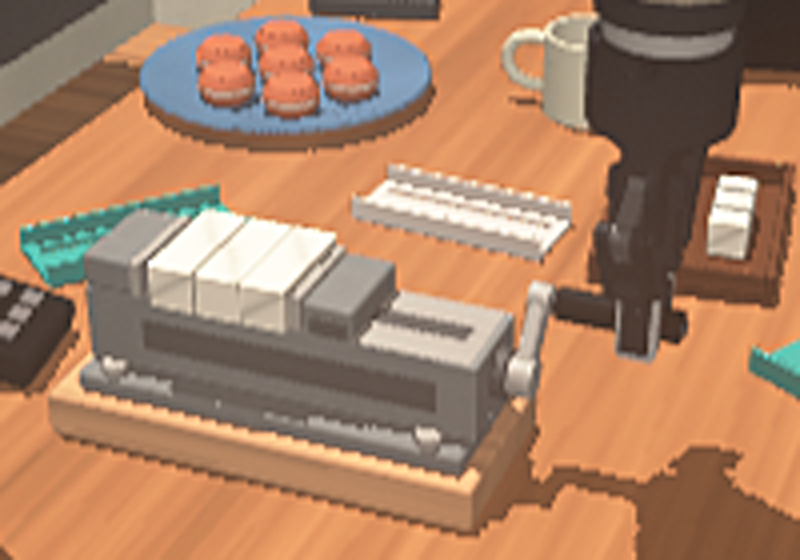

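The side crop shows the three blanks side by side at (170–330, 255). A thin gap remains at each jaw, at (155,250) and (312,275). The crank turns as it should, so I keep going in smaller batches.

Call:
{"method": "apply_moves", "body": {
  "series": [
    [[0, -7.4, 8.1], 0],
    [[0, -5.1, 9.7], 0],
    [[0, -2.3, 10.7], 0],
    [[0, 0.4, 11], 0]
  ]
}}

```text
time_s: 45.55
ee_pos: [0.4376, -0.0179, 0.0675]
tcp_rot: [[-1.0, -0.013, 0.001], [-0.013, 1.0, 0.011], [-0.001, 0.011, -1.0]]
wrist_force: [2.6, -3.0, 3.6]
gripper_width: 0.0178
gripper_force: 40.6
```

Call:
{"method": "apply_moves", "body": {
  "series": [
    [[0, 3.3, 10.4], 0],
    [[0, 5.9, 9.3], 0],
    [[0, 8.1, 7.4], 0]
  ]
}}

```text
time_s: 45.85
ee_pos: [0.4374, 0.0004, 0.0402]
tcp_rot: [[-1.0, -0.013, 0.001], [-0.013, 1.0, 0.012], [-0.001, 0.012, -1.0]]
wrist_force: [3.2, -2.5, 3.5]
gripper_width: 0.0175
gripper_force: 40.7
```

```bash
python3 g.py 436 25.2 108 180.86
cat > gap.py <<'E'
from h import *
import sys
im,dep=snap("side",sys.argv[1]); C=cloud("side",dep)*1000
for yy in (10,25,45,55):
    s=(abs(C[...,1]-yy)<5)&(C[...,0]>540)&(C[...,0]<740)&(C[...,2]>80)&(C[...,2]<120); Q=C[s]
    t=Q[Q[:,2]>108.5,0]; j=Q[(Q[:,2]<107)&(Q[:,2]>101)][:,0]; print(yy,"row",np.percentile(t,[2,98]).round(1),"jaw<",j[j<np.median(t)-30].max().round(1) if len(j) else 0,"fix>",np.percentile(j[j>np.median(t)+30],3).round(1))
E
python3 gap.py s6
```

```text
t 45.85 p [4.374e+02 4.000e-01 4.020e+01] psi -179.28 tilt [0.03 0.7 ] F [ 3.2 -2.5  3.5] w 17.5
yaw first -0.0024 then shift [  1.   25.7 -67.5] len 72.0
10 row [619.4 694.2] jaw< 619.9 fix> 704.4
25 row [618.9 693.7] jaw< 618.6 fix> 704.0
45 row [618.4 692.7] jaw< 618.5 fix> 703.0
55 row [618.2 694.1] jaw< 620.9 fix> 702.7
```

Call:
{"method": "apply_moves", "body": {
  "series": [
    [[0, 9.7, 5.1], 0],
    [[0, 10.7, 2.3], 0],
    [[0, 11, -0.4], 0],
    [[0, 10.4, -3.3], 0]
  ]
}}

```text
time_s: 46.3
ee_pos: [0.437, 0.0422, 0.0376]
tcp_rot: [[-1.0, -0.013, 0.001], [-0.013, 1.0, 0.011], [-0.001, 0.011, -1.0]]
wrist_force: [3.7, -7.7, 5.1]
gripper_width: 0.0178
gripper_force: 41.0
```

Call:
{"method": "apply_moves", "body": {
  "series": [
    [[0, 9.3, -5.9], 0],
    [[0, 7.4, -8.1], 0]
  ]
}}

```text
time_s: 46.5
ee_pos: [0.4367, 0.0583, 0.0518]
tcp_rot: [[-1.0, -0.013, 0.001], [-0.013, 1.0, 0.01], [-0.001, 0.01, -1.0]]
wrist_force: [5.0, -10.5, 0.5]
gripper_width: 0.0172
gripper_force: 40.6
```

```bash
python3 g.py 436 25.2 108 180.86; python3 gap.py s7
```

```text
t 46.5 p [436.7  58.3  51.8] psi -179.26 tilt [0.05 0.55] F [  5.  -10.5   0.5] w 17.2
yaw first -0.0021 then shift [  1.2 -32.5 -56.5] len 65.0
10 row [622.6 697.2] jaw< 621.8 fix> 706.0
25 row [624.3 699.1] jaw< 622.7 fix> 707.0
45 row [622.1 697.9] jaw< 622.9 fix> 705.5
55 row [624.4 694.3] jaw< 623.0 fix> 705.0
```

Call:
{"method": "apply_moves", "body": {
  "series": [
    [[0, 5.1, -9.7], 0]
  ]
}}

```text
time_s: 46.65
ee_pos: [0.4366, 0.063, 0.0612]
tcp_rot: [[-1.0, -0.013, 0.001], [-0.013, 1.0, 0.01], [-0.001, 0.01, -1.0]]
wrist_force: [7.2, -9.3, -2.5]
gripper_width: 0.0173
gripper_force: 40.3
```

Call:
{"method": "apply_moves", "body": {
  "series": [
    [[0, 2.3, -10.7], 0]
  ]
}}

```text
time_s: 46.75
ee_pos: [0.4366, 0.0654, 0.072]
tcp_rot: [[-1.0, -0.013, 0.001], [-0.013, 1.0, 0.01], [-0.001, 0.01, -1.0]]
wrist_force: [7.1, -8.8, -4.6]
gripper_width: 0.0171
gripper_force: 40.1
```

```bash
python3 g.py 436 25.2 108 180.86; python3 gap.py s8
```

```text
t 46.75 p [436.6  65.4  72. ] psi -179.25 tilt [0.03 0.57] F [ 7.1 -8.8 -4.6] w 17.1
yaw first -0.002 then shift [  1.2 -39.8 -36.4] len 54.0
10 row [623.1 697.4] jaw< 623.4 fix> 707.9
25 row [624.1 697.1] jaw< 624.1 fix> 706.5
45 row [623.9 700.7] jaw< 624.1 fix> 707.0
55 row [623.2 697.4] jaw< 629.5 fix> 706.7
```

Call:
{"method": "apply_moves", "body": {
  "series": [
    [[0, 0, -5.5], 0]
  ]
}}

```text
time_s: 46.9
ee_pos: [0.4366, 0.0654, 0.0774]
tcp_rot: [[-1.0, -0.013, 0.001], [-0.013, 1.0, 0.011], [-0.001, 0.011, -1.0]]
wrist_force: [7.7, -5.1, -5.2]
gripper_width: 0.0174
gripper_force: 39.9
```

Call:
{"method": "apply_moves", "body": {
  "series": [
    [[0, -0.4, -5.5], 0]
  ]
}}

```text
time_s: 47.0
ee_pos: [0.4366, 0.0648, 0.0828]
tcp_rot: [[-1.0, -0.013, 0.0], [-0.013, 1.0, 0.011], [-0.001, 0.011, -1.0]]
wrist_force: [8.0, -5.5, -6.4]
gripper_width: 0.0175
gripper_force: 39.9
```

Call:
{"method": "apply_moves", "body": {
  "series": [
    [[0, -1.3, -5.3], 0]
  ]
}}

```text
time_s: 47.1
ee_pos: [0.4366, 0.0636, 0.088]
tcp_rot: [[-1.0, -0.013, 0.0], [-0.013, 1.0, 0.011], [-0.001, 0.011, -1.0]]
wrist_force: [6.9, -5.6, -6.6]
gripper_width: 0.0178
gripper_force: 39.8
```

Call:
{"method": "apply_moves", "body": {
  "series": [
    [[0, -2, -5.1], 0]
  ]
}}

```text
time_s: 47.2
ee_pos: [0.4366, 0.0618, 0.0929]
tcp_rot: [[-1.0, -0.013, 0.0], [-0.013, 1.0, 0.012], [-0.0, 0.012, -1.0]]
wrist_force: [8.4, -1.9, -11.4]
gripper_width: 0.0176
gripper_force: 39.3
```

Call:
{"method": "apply_moves", "body": {
  "series": [
    [[0, -2.6, -4.8], 0]
  ]
}}

```text
time_s: 47.3
ee_pos: [0.4366, 0.0596, 0.0971]
tcp_rot: [[-1.0, -0.014, -0.0], [-0.014, 1.0, 0.013], [0.0, 0.013, -1.0]]
wrist_force: [10.3, 0.6, -15.9]
gripper_width: 0.0173
gripper_force: 39.4
```

Call:
{"method": "apply_moves", "body": {
  "series": [
    [[0, -3.3, -4.5], 0]
  ]
}}

```text
time_s: 47.4
ee_pos: [0.4366, 0.0569, 0.1011]
tcp_rot: [[-1.0, -0.014, -0.001], [-0.014, 1.0, 0.015], [0.001, 0.015, -1.0]]
wrist_force: [11.7, 5.0, -21.1]
gripper_width: 0.0175
gripper_force: 39.5
```

```bash
python3 g.py 436 25.2 108 180.86; python3 gap.py s9
```

```text
t 47.4 p [436.6  56.9 101.1] psi -179.17 tilt [-0.04  0.88] F [ 11.7   5.  -21.1] w 17.5
yaw first -0.0006 then shift [  1.1 -31.6  -7.4] len 32.0
10 row [625.6 698.4] jaw< 626.3 fix> 709.5
25 row [626.8 699.6] jaw< 626.0 fix> 710.4
45 row [624.6 698.4] jaw< 624.3 fix> 709.5
55 row [624.2 700. ] jaw< 625.2 fix> 707.9
```

Call:
{"method": "apply_moves", "body": {
  "series": [
    [[0, 0, 0], 0],
    [[0, 0, 0], 0],
    [[0, 0, 0], 0]
  ],
  "jaw": 50
}}

```text
time_s: 47.75
ee_pos: [0.4353, 0.0565, 0.1023]
tcp_rot: [[-1.0, -0.014, -0.002], [-0.014, 1.0, 0.014], [0.002, 0.014, -1.0]]
wrist_force: [-0.6, 0.2, -0.0]
gripper_width: 0.0498
gripper_force: 0.0
```

Call:
{"method": "apply_moves", "body": {
  "series": [
    [[0, 0, -20], 0],
    [[0, 0, -30], 0],
    [[0, 0, -30], 0],
    [[0, 0, -20], 0],
    [[0, 0, 0], 0],
    [[0, 0, 0], 0]
  ],
  "jaw": 85
}}

```text
time_s: 48.35
ee_pos: [0.436, 0.0551, 0.2025]
tcp_rot: [[-1.0, -0.014, -0.0], [-0.014, 1.0, 0.014], [0.0, 0.014, -1.0]]
wrist_force: [-0.6, 0.5, -0.0]
gripper_width: 0.0852
gripper_force: 0.0
```

```bash
python3 gap.py s10; python3 g.py 628 -240 180 176.8
python3 - <<'E'
from v import *
im,dep=snap("top","t4"); hsv=cv2.cvtColor(im,cv2.COLOR_RGB2HSV); C=cloud("top",dep); z=C[...,2]; x=C[...,0]; y=C[...,1]
w=(hsv[...,1]<60)&(hsv[...,2]>170)&(y<-.15)&(y>-.33)&(x>.54)&(x<.75)
print("stencil",rects("top",w,.012))
reg=(abs(y-.028)<.05)&(x>.5)&(x<.76)
print("row",rects("top",reg&(z>.1078)&(z<.117),.111))
for nm,a in (("top",im),("side",np.load("pics/s10.npz")["im"])):
    pass
c=np.hstack([cv2.resize(im[165:295,270:400],(400,400),interpolation=cv2.INTER_CUBIC),cv2.resize(np.load("pics/s10.npz")["im"][190:310,210:330],(400,400),interpolation=cv2.INTER_CUBIC)])
cv2.imwrite("pics/c4.png",c[...,::-1])
ds=np.load("pics/s10.npz"); h2=cv2.cvtColor(ds["im"],cv2.COLOR_RGB2HSV); Cs=cloud("side",ds["dep"])
m=(h2[...,1]<70)&(h2[...,2]>120)&(Cs[...,1]<-.18)&(Cs[...,1]>-.3)&(Cs[...,0]>.53)&(Cs[...,0]<.72)&(Cs[...,2]<.03)
print("st side",rects("side",m,.01,30),np.percentile(Cs[m],[2,50,98],0).round(3))
E
```

```text
10 row [625.7 698.5] jaw< 626.5 fix> 709.5
25 row [624.9 699.6] jaw< 626.2 fix> 708.8
45 row [624.5 699. ] jaw< 624.9 fix> 707.9
55 row [624.4 699.1] jaw< 625.3 fix> 708.3
t 48.4 p [435.6  55.1 201.8] psi -179.21 tilt [-0.11  0.79] F [-0.1  0.2 -0.4] w 85.0
yaw first 0.0697 then shift [-208.6 -284.2   17.3] len 353.0
stencil [(array([417., 217.]), 629.1, -240.0, 142.4, 59.1, -3.1)]
row [(array([311., 197.]), 661.4, 31.1, 79.8, 67.8, 1.4)]
st side [(array([315., 222.]), 631.2, -240.6, 149.0, 86.8, -3.1)] [[ 0.564 -0.274  0.   ]
 [ 0.629 -0.245  0.006]
 [ 0.699 -0.21   0.017]]
```

View pics/c4.png

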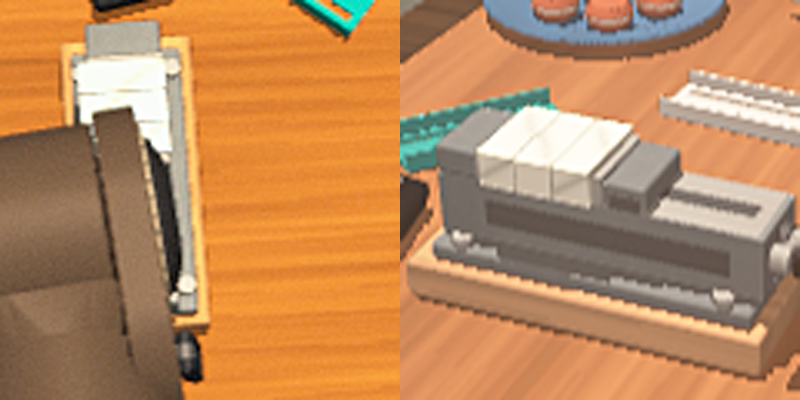

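The left crop is partly hidden by the arm. In both crops the row at (540,155 in the right one) is flush with both jaws, and the blocks look square.

Call:
{"method": "apply_moves", "body": {
  "series": [
    [[-23.3, -31.6, 0], 0.068],
    [[-23.3, -30, 0], 0],
    [[-23.3, -30, 0], 0],
    [[-23.3, -30, 0], 0],
    [[-23.3, -30, 0], 0],
    [[-23.3, -30, 0], 0],
    [[-23.3, -30, 0], 0],
    [[-23.3, -30, 0], 0]
  ]
}}

```text
time_s: 49.25
ee_pos: [0.6114, -0.1958, 0.1972]
tcp_rot: [[-0.999, 0.054, -0.003], [0.054, 0.998, 0.015], [0.004, 0.015, -1.0]]
wrist_force: [1.0, -0.0, 0.8]
gripper_width: 0.085
gripper_force: 0.0
```

Call:
{"method": "apply_moves", "body": {
  "series": [
    [[0, 0, 0], 0],
    [[0, 0, 0], 0]
  ]
}}

```text
time_s: 49.45
ee_pos: [0.6107, -0.1949, 0.1969]
tcp_rot: [[-0.998, 0.055, -0.004], [0.055, 0.998, 0.015], [0.005, 0.015, -1.0]]
wrist_force: [-0.4, -0.1, -0.2]
gripper_width: 0.085
gripper_force: 0.0
```

```bash
python3 g.py 629 -240 110 176.9
python3 - <<'E'
from v import *
im,dep=snap("top","t5"); C=cloud("top",dep); z=C[...,2]; x=C[...,0]; y=C[...,1]
hsv=cv2.cvtColor(im,cv2.COLOR_RGB2HSV)
reg=(abs(y-.028)<.05)&(x>.5)&(x<.76)
w=(hsv[...,1]<60)&(hsv[...,2]>200)&reg&(z>.1)
print("row white",rects("top",w,.111)); print("row",rects("top",reg&(z>.1078)&(z<.117),.111))
print("jaws",rects("top",reg&(z>.099)&(z<.1075),.105))
cv2.imwrite("pics/c5.png",cv2.resize(im[165:285,260:380,::-1],(600,600),interpolation=cv2.INTER_CUBIC))
E
```

```text
t 49.45 p [ 610.7 -194.9  196.9] psi 176.83 tilt [-0.23  0.88] F [-0.4 -0.1 -0.2] w 85.0
yaw first -0.0012 then shift [-21.1 -45.4  86.1] len 100.0
row white [(array([310., 201.]), 660.4, 31.1, 92.0, 67.8, 1.5)]
row [(array([311., 200.]), 659.3, 31.1, 83.6, 67.8, 1.5)]
jaws [(array([313., 222.]), 603.8, 28.6, 65.4, 43.5, -85.8), (array([310., 178.]), 716.9, 29.3, 59.9, 33.1, -89.0)]
```

View pics/c5.png

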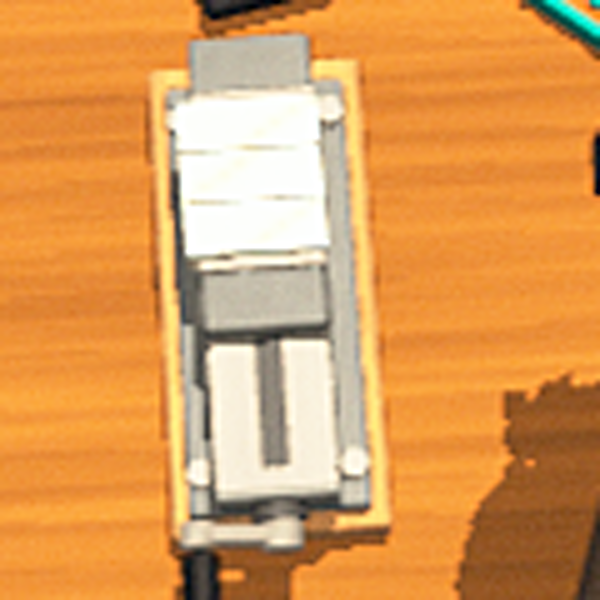

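The top crop shows the row at (253,175) held between the jaws, with no gaps. It sits slightly left of the jaw centreline, towards +y. I measure the offset with sub-pixel edges.

Run:
```python
from h import *
im=np.load("pics/t5.npz")["im"].astype(float)
g=cv2.cvtColor(im.astype(np.uint8),cv2.COLOR_RGB2HSV)[...,1].astype(float); V=im.mean(2)
def edges(v,z,f):
    r=im[v,285:340]; print(v,[tuple(int(k) for k in q) for q in r[8:13]],"...",[tuple(int(k) for k in q) for q in r[36:42]]) if f else 0
for v in (174,177,180,187,193,200,207,212,222,226,229,240,250):
    L=im[v].sum(1)/3; print(v," ".join("%d"%k for k in L[288:336]))
```

```text
174 146 145 147 138 149 147 146 148 145 147 163 182 182 183 178 180 182 183 184 186 185 185 181 183 183 183 182 184 184 184 183 188 182 147 127 151 148 151 147 148 149 151 146 148 148 144 148 148
177 146 145 144 142 141 139 141 143 145 140 155 183 180 178 179 182 186 183 183 184 181 182 181 182 183 184 183 188 185 184 184 185 195 152 166 206 205 202 202 206 202 196 195 167 142 156 152 152
180 153 162 185 194 196 203 208 205 201 179 157 185 182 185 183 185 186 186 187 186 183 187 187 186 184 187 188 188 188 190 189 188 192 170 178 193 180 180 187 192 199 197 194 161 114 140 139 138
187 142 110 163 198 177 192 223 252 255 253 253 252 252 252 252 252 252 252 252 252 253 252 252 252 252 252 252 252 251 249 248 250 251 253 254 253 238 239 239 247 215 180 200 183 162 134 138 143
193 136 100 140 188 195 187 159 227 253 254 253 252 252 252 252 252 252 252 252 252 251 251 252 255 255 255 255 255 254 254 254 253 251 251 245 197 170 187 192 189 169 193 201 191 160 120 139 139
200 143 143 136 177 200 175 80 91 249 255 253 252 252 252 250 249 248 248 251 251 252 252 252 253 253 253 253 253 253 25
[... 727 characters left out ...]
184 187 187 190 186 188 183 186 186 186 189 188 186 190 192 190 193 193 176 139 163 190 186 189 180 174 181 198 181 150
229 138 143 141 121 152 193 203 194 103 83 88 98 113 166 203 189 190 199 195 199 201 195 198 198 194 191 192 186 181 173 171 170 163 161 156 150 134 91 141 197 190 187 188 172 184 195 186 165
240 155 155 154 153 128 169 202 189 177 186 155 85 83 151 227 242 238 237 237 235 235 242 235 187 125 133 136 128 160 229 240 234 236 236 239 237 239 236 197 171 191 193 188 185 155 185 205 185
250 159 161 155 160 127 149 204 206 180 154 198 196 155 55 194 246 239 237 237 235 235 235 241 220 139 127 134 133 121 178 231 237 236 238 236 239 236 242 221 171 192 189 196 194 173 194 204 202
```

Call:
{"method": "apply_moves", "body": {
  "series": [
    [[-10.5, -22.5, 20], 0],
    [[-10.5, -22.5, 20], 0],
    [[0, 0, 25], 0],
    [[0, 0, 22], 0],
    [[0, 0, 0], 0],
    [[0, 0, 0], 0]
  ]
}}

```text
time_s: 50.1
ee_pos: [0.6293, -0.2382, 0.1119]
tcp_rot: [[-0.999, 0.053, -0.001], [0.053, 0.998, 0.014], [0.002, 0.014, -1.0]]
wrist_force: [0.3, 0.4, 0.7]
gripper_width: 0.0853
gripper_force: 0.0
```

```bash
python3 g.py 629 -240.5 26 176.9
python3 - <<'E'
from h import *
im,dep=snap("side"); C=cloud("side",dep); h=cv2.cvtColor(im,cv2.COLOR_RGB2HSV)
m=(h[...,1]<70)&(h[...,2]>120)&(C[...,1]<-.19)&(C[...,1]>-.3)&(C[...,0]>.5)&(C[...,0]<.75)&(C[...,2]<.022)&(C[...,2]>-.005)
print(np.percentile(C[m],[2,50,98],0).round(3))
E
```

```text
t 50.1 p [ 629.3 -238.2  111.9] psi 176.97 tilt [-0.08  0.83] F [0.3 0.4 0.7] w 85.3
yaw first 0.0012 then shift [-0.  -3.5 85.8] len 86.0
[[ 0.508 -0.273  0.   ]
 [ 0.627 -0.245  0.006]
 [ 0.698 -0.209  0.018]]
```

Call:
{"method": "apply_moves", "body": {
  "series": [
    [[0, -3.5, 22], 0],
    [[0, 0, 25], 0],
    [[0, 0, 20], 0],
    [[0, 0, 12], 0],
    [[0, 0, 7], 0],
    [[0, 0, 0], 0]
  ]
}}

```text
time_s: 50.75
ee_pos: [0.6297, -0.2415, 0.0255]
tcp_rot: [[-0.999, 0.054, -0.001], [0.054, 0.998, 0.014], [0.001, 0.014, -1.0]]
wrist_force: [-0.1, -0.1, 0.0]
gripper_width: 0.0851
gripper_force: 0.0
```

Call:
{"method": "apply_moves", "body": {
  "series": [
    [[0, 0, 0], 0],
    [[0, 0, 0], 0],
    [[0, 0, 0], 0],
    [[0, 0, 0], 0],
    [[0, 0, 0], 0],
    [[0, 0, 0], 0]
  ],
  "jaw": 48,
  "newtons": 35
}}

```text
time_s: 51.35
ee_pos: [0.6304, -0.2421, 0.027]
tcp_rot: [[-0.999, 0.054, 0.002], [0.054, 0.998, 0.013], [-0.001, 0.013, -1.0]]
wrist_force: [-0.8, 0.2, 5.3]
gripper_width: 0.0568
gripper_force: 38.7
```

Call:
{"method": "apply_moves", "body": {
  "series": [
    [[0, 0, -10], 0],
    [[0, 0, -30], 0],
    [[0, 0, -40], 0],
    [[0, 0, -40], 0],
    [[0, 0, -40], 0],
    [[0, 0, 0], 0],
    [[0, 0, 0], 0]
  ]
}}

```text
time_s: 52.05
ee_pos: [0.6301, -0.2441, 0.1867]
tcp_rot: [[-0.999, 0.054, 0.002], [0.054, 0.998, 0.013], [-0.001, 0.013, -1.0]]
wrist_force: [0.5, -0.6, -1.0]
gripper_width: 0.0572
gripper_force: 38.0
```

```bash
python3 g.py 658 28.5 185 180.86
```

```text
t 52.05 p [ 630.1 -244.1  186.7] psi 176.9 tilt [0.09 0.76] F [ 0.5 -0.6 -1. ] w 57.2
yaw first -0.0691 then shift [-32.  272.1   5.3] len 274.0
```

Call:
{"method": "apply_moves", "body": {
  "series": [
    [[0, 0, 0], -0.069],
    [[-5, 34, 0], 0],
    [[-5, 34, 0], 0],
    [[-5, 34, 0], 0],
    [[-5, 34, 0], 0],
    [[-5, 34, 0], 0],
    [[-5, 34, 0], 0],
    [[-5, 34, 0], 0]
  ]
}}

```text
time_s: 52.85
ee_pos: [0.6601, -0.0041, 0.1862]
tcp_rot: [[-1.0, -0.015, -0.005], [-0.015, 1.0, 0.014], [0.004, 0.014, -1.0]]
wrist_force: [0.7, 0.1, -0.7]
gripper_width: 0.0571
gripper_force: 38.0
```

Call:
{"method": "apply_moves", "body": {
  "series": [
    [[0, 33.5, 0], 0],
    [[0, 0, 0], 0],
    [[0, 0, 0], 0]
  ]
}}

```text
time_s: 53.15
ee_pos: [0.6597, 0.0287, 0.1871]
tcp_rot: [[-1.0, -0.016, -0.004], [-0.017, 1.0, 0.014], [0.004, 0.014, -1.0]]
wrist_force: [0.3, -0.9, -0.6]
gripper_width: 0.0572
gripper_force: 38.0
```

```bash
python3 g.py 661 28.2 139 180.86
python3 - <<'E'
from h import *
im,dep=snap("side","s11"); C=cloud("side",dep)*1000; h=cv2.cvtColor(im,cv2.COLOR_RGB2HSV)
m=(h[...,1]<70)&(h[...,2]>110)&(abs(C[...,1]-28)<40)&(C[...,0]>540)&(C[...,0]<780)&(C[...,2]<190)&(C[...,2]>130)
P=C[m]; print(len(P),np.percentile(P,[1,50,99],0).round(1))
lo=P[P[:,2]<165]
for x in (600,630,690,720): 
    Q=P[abs(P[:,0]-x)<8]; print(x,np.percentile(Q[:,2],[3,50,97]).round(1),np.percentile(Q[:,1],[3,97]).round(1)) if len(Q) else 0
cv2.imwrite("pics/c11.png",cv2.resize(im[150:310,200:360,::-1],(600,600),interpolation=cv2.INTER_CUBIC))
E
```

```text
t 53.15 p [659.7  28.7 187.1] psi -179.05 tilt [-0.23  0.78] F [ 0.3 -0.9 -0.6] w 57.2
yaw first 0.0015 then shift [-1.4 -1.1 48.1] len 48.0
1028 [[5.922e+02 2.000e-01 1.610e+02]
 [6.472e+02 2.840e+01 1.664e+02]
 [7.302e+02 6.470e+01 1.849e+02]]
600 [162.6 165.9 177.7] [ 0.3 58.6]
630 [161.6 167.  177.1] [ 0.8 59.4]
690 [161.4 169.4 176.9] [31.9 60.5]
720 [161.3 165.4 176.1] [ 3.4 60.5]
```

View pics/c11.png

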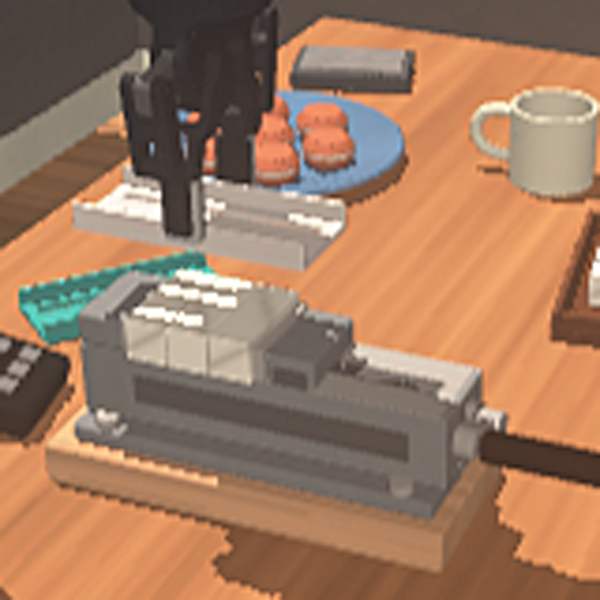

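The stencil hangs level over the row, spanning (75–345, 230). Its centre is above the row centre, so I lower it.

Call:
{"method": "apply_moves", "body": {
  "series": [
    [[0, -0.5, 12], 0],
    [[0, 0, 14], 0],
    [[0, 0, 10], 0],
    [[0, 0, 6], 0],
    [[0, 0, 4], 0],
    [[0, 0, 0], 0]
  ]
}}

```text
time_s: 53.8
ee_pos: [0.6603, 0.028, 0.1424]
tcp_rot: [[-1.0, -0.015, -0.002], [-0.015, 1.0, 0.014], [0.001, 0.014, -1.0]]
wrist_force: [-0.4, -0.4, -1.0]
gripper_width: 0.0571
gripper_force: 38.0
```

Call:
{"method": "apply_moves", "body": {
  "series": [
    [[0, 0, 1.5], 0],
    [[0, 0, 1.5], 0],
    [[0, 0, 0], 0]
  ]
}}

```text
time_s: 54.1
ee_pos: [0.6608, 0.0283, 0.1403]
tcp_rot: [[-1.0, -0.015, -0.0], [-0.015, 1.0, 0.014], [-0.0, 0.014, -1.0]]
wrist_force: [0.6, 0.2, -1.0]
gripper_width: 0.0571
gripper_force: 38.0
```

Call:
{"method": "apply_moves", "body": {
  "series": [
    [[0, 0, 1], 0],
    [[0, 0, 1], 0],
    [[0, 0, 0], 0]
  ]
}}

```text
time_s: 54.4
ee_pos: [0.6607, 0.0282, 0.1381]
tcp_rot: [[-1.0, -0.015, -0.001], [-0.015, 1.0, 0.014], [0.0, 0.014, -1.0]]
wrist_force: [-0.7, -0.3, -0.2]
gripper_width: 0.057
gripper_force: 38.0
```

Call:
{"method": "apply_moves", "body": {
  "series": [
    [[0, 0, 1], 0],
    [[0, 0, 0], 0]
  ]
}}

```text
time_s: 54.6
ee_pos: [0.6607, 0.0283, 0.138]
tcp_rot: [[-1.0, -0.015, 0.0], [-0.015, 1.0, 0.014], [-0.0, 0.014, -1.0]]
wrist_force: [-1.8, 0.0, 4.1]
gripper_width: 0.0568
gripper_force: 38.6
```

Call:
{"method": "apply_moves", "body": {
  "series": [
    [[0, 0, 0], 0],
    [[0, 0, 0], 0],
    [[0, 0, 0], 0],
    [[0, 0, 0], 0]
  ],
  "jaw": 85
}}

```text
time_s: 55.0
ee_pos: [0.6606, 0.0283, 0.1369]
tcp_rot: [[-1.0, -0.015, -0.001], [-0.015, 1.0, 0.014], [0.001, 0.014, -1.0]]
wrist_force: [0.2, 0.4, 0.2]
gripper_width: 0.0849
gripper_force: 0.0
```

Call:
{"method": "apply_moves", "body": {
  "series": [
    [[0, 0, -10], 0],
    [[0, 0, -20], 0],
    [[0, 0, -25], 0],
    [[0, 0, 0], 0]
  ]
}}

```text
time_s: 55.4
ee_pos: [0.6623, 0.0275, 0.1968]
tcp_rot: [[-1.0, -0.015, 0.006], [-0.015, 1.0, 0.014], [-0.006, 0.014, -1.0]]
wrist_force: [0.3, -0.3, 0.4]
gripper_width: 0.0854
gripper_force: 0.0
```

Call:
{"method": "apply_moves", "body": {
  "series": [
    [[0, 0, 0], 0],
    [[0, 0, 0], 0],
    [[0, 0, 0], 0],
    [[0, 0, 0], 0],
    [[0, 0, 0], 0],
    [[0, 0, 0], 0],
    [[0, 0, 0], 0]
  ],
  "jaw": 0
}}

```text
time_s: 56.1
ee_pos: [0.6606, 0.0275, 0.192]
tcp_rot: [[-1.0, -0.015, -0.001], [-0.015, 1.0, 0.014], [0.001, 0.014, -1.0]]
wrist_force: [-0.3, -0.6, -1.1]
gripper_width: 0.0
gripper_force: 0.0
```

```bash
python3 g.py 661 28.5 143 180.86
python3 - <<'E'
from m import *
im,dep=snap("side","s12"); C=cloud("side",dep)*1000; h=cv2.cvtColor(im,cv2.COLOR_RGB2HSV)
m=(h[...,1]<70)&(h[...,2]>110)&(abs(C[...,1]-28)<40)&(C[...,0]>570)&(C[...,0]<760)&(C[...,2]<135)&(C[...,2]>110.5)
P=C[m]; print(np.percentile(P,[1,50,99],0).round(1))
for x in (600,630,690,720): 
    Q=P[abs(P[:,0]-x)<8]; print(x,np.percentile(Q[:,2],[3,50,97]).round(1),np.percentile(Q[:,1],[3,97]).round(1)) if len(Q) else 0
E
```

```text
t 56.1 p [660.6  27.5 192. ] psi -179.14 tilt [-0.05  0.81] F [-0.3 -0.6 -1.1] w 0.0
yaw first -0.0001 then shift [-0.4  0.3 49. ] len 49.0
[[5.935e+02 1.000e-01 1.110e+02]
 [6.597e+02 2.760e+01 1.167e+02]
 [7.309e+02 6.310e+01 1.287e+02]]
600 [112.2 116.5 127.9] [ 0.2 58.5]
630 [111.3 116.6 127.4] [ 1.5 61.4]
690 [111.3 116.5 127.8] [ 1.2 62.9]
720 [112.9 117.  128. ] [ 1.9 60.4]
```

Stencil sits level. Press it now.

Call:
{"method": "apply_moves", "body": {
  "series": [
    [[0, 0.5, 15], 0],
    [[0, 0, 18], 0],
    [[0, 0, 10], 0],
    [[0, 0, 4], 0],
    [[0, 0, 2], 0],
    [[0, 0, 0], 0]
  ]
}}

```text
time_s: 56.75
ee_pos: [0.6608, 0.0287, 0.1435]
tcp_rot: [[-1.0, -0.015, -0.0], [-0.015, 1.0, 0.014], [-0.0, 0.014, -1.0]]
wrist_force: [0.2, 0.7, 0.9]
gripper_width: -0.0001
gripper_force: 0.0
```

Call:
{"method": "apply_moves", "body": {
  "series": [
    [[0, 0, 1.5], 0],
    [[0, 0, 1.5], 0],
    [[0, 0, 0], 0]
  ]
}}

```text
time_s: 57.05
ee_pos: [0.6607, 0.0287, 0.1403]
tcp_rot: [[-1.0, -0.015, -0.0], [-0.015, 1.0, 0.014], [0.0, 0.014, -1.0]]
wrist_force: [-0.4, 0.0, -0.8]
gripper_width: 0.0002
gripper_force: 0.0
```

Call:
{"method": "apply_moves", "body": {
  "series": [
    [[0, 0, 1], 0],
    [[0, 0, 1], 0],
    [[0, 0, 0], 0]
  ]
}}

```text
time_s: 57.35
ee_pos: [0.6607, 0.0287, 0.1401]
tcp_rot: [[-1.0, -0.015, 0.001], [-0.015, 1.0, 0.014], [-0.001, 0.014, -1.0]]
wrist_force: [-2.2, 0.1, 8.8]
gripper_width: 0.0
gripper_force: 4.4
```

Call:
{"method": "apply_moves", "body": {
  "series": [
    [[0, 0, 1], 0],
    [[0, 0, 0], 0]
  ]
}}

```text
time_s: 57.55
ee_pos: [0.6607, 0.0287, 0.1401]
tcp_rot: [[-1.0, -0.015, 0.002], [-0.015, 1.0, 0.014], [-0.002, 0.014, -1.0]]
wrist_force: [-5.2, -0.7, 13.2]
gripper_width: 0.0
gripper_force: 6.7
```

Call:
{"method": "apply_moves", "body": {
  "series": [
    [[0, 0, 1], 0],
    [[0, 0, 1], 0],
    [[0, 0, 0], 0],
    [[0, 0, 0], 0],
    [[0, 0, 0], 0],
    [[0, 0, 0], 0]
  ]
}}

```text
time_s: 58.15
ee_pos: [0.6607, 0.0287, 0.14]
tcp_rot: [[-1.0, -0.015, 0.004], [-0.015, 1.0, 0.014], [-0.004, 0.014, -1.0]]
wrist_force: [-9.3, -0.6, 22.1]
gripper_width: -0.0001
gripper_force: 11.3
```

Call:
{"method": "apply_moves", "body": {
  "series": [
    [[0, 0, -10], 0],
    [[0, 0, -30], 0],
    [[0, 0, -40], 0],
    [[0, 0, -20], 0],
    [[0, -30, 0], 0],
    [[0, -40, 0], 0],
    [[0, -40, 0], 0],
    [[0, -40, 0], 0]
  ]
}}

```text
time_s: 58.95
ee_pos: [0.6629, -0.1238, 0.2332]
tcp_rot: [[-1.0, -0.015, -0.0], [-0.015, 1.0, 0.014], [0.0, 0.014, -1.0]]
wrist_force: [0.6, -1.1, 0.3]
gripper_width: 0.0001
gripper_force: 0.0
```

Call:
{"method": "apply_moves", "body": {
  "series": [
    [[0, -40, 0], 0],
    [[0, -40, 0], 0],
    [[0, 0, 0], 0],
    [[0, 0, 0], 0]
  ]
}}

```text
time_s: 59.35
ee_pos: [0.6639, -0.2036, 0.2315]
tcp_rot: [[-1.0, -0.013, -0.001], [-0.013, 1.0, 0.015], [0.001, 0.015, -1.0]]
wrist_force: [-0.3, 1.2, -0.5]
gripper_width: 0.0
gripper_force: 0.0
```

Run:
```python
from m import *
im,dep=snap("side","s13"); C=cloud("side",dep)*1000; h=cv2.cvtColor(im,cv2.COLOR_RGB2HSV)
m=(h[...,1]<70)&(h[...,2]>110)&(abs(C[...,1]-28)<40)&(C[...,0]>570)&(C[...,0]<760)&(C[...,2]<135)&(C[...,2]>110.5)
P=C[m]; print(np.percentile(P,[1,50,99],0).round(1))
for x in (600,630,690,720): 
    Q=P[abs(P[:,0]-x)<8]; print(x,np.percentile(Q[:,2],[3,50,97]).round(1),np.percentile(Q[:,1],[3,97]).round(1))
it,_=snap("top","t13")
cv2.imwrite("pics/c13.png",np.hstack([cv2.resize(im[150:330,180:420],(400,300)),cv2.resize(it[150:330,180:420],(400,300))])[...,::-1])
```

```text
[[ 5.933e+02 -1.000e-01  1.107e+02]
 [ 6.599e+02  2.710e+01  1.168e+02]
 [ 7.314e+02  6.320e+01  1.286e+02]]
600 [112.7 116.6 127.7] [-0.4 57.9]
630 [111.4 116.8 128.2] [ 0.7 62.4]
690 [110.8 117.  128.3] [ 1.7 61. ]
720 [113.1 117.1 128. ] [ 1.6 60.6]
```

View pics/c13.png

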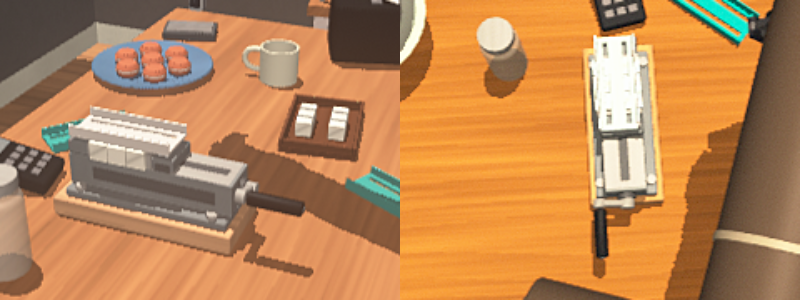

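The stencil lies level over all three blocks, spanning (75–185, 130) in the left crop. Both striped blocks lie flat in the tray at (305,120) and (338,122), and the arm is clear.

```bash
python3 -c "
from cell import arm
print(arm.finish_job())"
```

```text
the job is handed in; nothing more can be done
None
```

The job is handed in at about 59 s; no verdict came back. The two striped blocks are flat in the tray and the three plain blocks are clamped tight in the vise, about 2–3 mm off-centre toward the robot's left. The stencil was then laid level over the row and pressed with about 22 N.

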